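# Clip the rod into the angle gauge and rock it to the mark

### The arm

A 7-joint arm with a two-finger parallel gripper is mounted at the origin on a cart in front of the work surface, level with it; the furniture and walls round the work are solid. World frame = base frame: x ahead of the robot, y to its left, z up, the work surface at z = 0. Lengths are in mm, angles in rad, forces in N, time in s.
With the tool pointing down it reaches from about 425 to 950 mm from the base axis. Payload 4.7 kg.
Tool frame: the origin (TCP) lies midway between the tips of the shut fingers; the grasp point (between the pads) lies arm.grip_depth behind it (arm.grip_depth is the distance from the TCP to the grasp point, in mm); z points along the fingers, y is the direction in which the jaws open and shut (so a half turn about z gives the same grasp; the last joint's range is limited). The gripper opens to 85 mm and grips with 20 to 120 N. Pads are 22 mm wide; open, the fingers measure 114 mm over their backs; the gripper's body (76 mm by 85 mm) begins 54 mm behind the grasp point. The pads swing forward as they close: fully open they stand 13 mm farther back than shut.
Start: joints at [1.218, 0.469, -0.049, 1.532, 0.024, 1.141, -0.082], TCP at [214.812, -639.925, 231.335] pointing down, gripper open.
Joint ranges: [-2.59, 2.59], [-0.33, 1.99], [-1.39, 1.29], [0.1, 2.45], [-1.04, 4.18], [0.21, 1.99], [-2.66, 2.66]. Speed limits (rad/s): [2.57, 2.57, 3.14, 3.14, 3.14, 3.14, 3.14].

### API

Orientations are given as a unit quaternion [w, x, y, z].
In Python, from plant import arm gives the robot as it stands. The module is installed in compiled form; this text tells all that it offers.
- The arm moves only by the shell command python3 -m pendant 'ROWS'. ROWS is JSON, a list of rows, each an object of numbers: "tx", "ty", "tz": the shift along the tool's x, y, z in mm; "ax", "ay", "az": the turn, a rotation vector about the tool's x, y, z in degrees; "gripper": the opening in per cent of the stroke, from 0 (shut) to 100 (fully open). In form: [{"tx": .., "ty": .., "tz": .., "ax": .., "ay": .., "az": .., "gripper": ..}, ...]. A call has exactly 10 rows; each row is the pose to reach, as a shift and turn from the pose commanded when the call began, along the tool's axes at that moment; what a row does not reach only later rows make up. A row lasts 1/10 s, in which the tool goes at most 50 mm and 8.59 degrees, less where a joint would pass 70% of its speed; a pose out of reach is approached as far as the arm can. A call with a gripper value outside its range is refused whole. The fingers move at their own pace and stop on an object; the grip force is fixed at half the most. Time passes only in rows, so rows that repeat a pose let the fingers close, or fill a call up. It gives the time, the measured TCP pose, the force and the opening at its end, in the units of the state.
- arm.read_state(): the state, without advancing time (a new reading comes with each control period).
- arm.camera(name): name is "scene" or "top" or "wrist"; returns the picture (400x640x3 uint8, red, green, blue); there is no depth.
- arm.camera_model(name): a dict with "fx", "fy", "cx", "cy" (pixels), "k1" (the pictures are not rectified: a ray, as slopes to the right and down, at radius r is drawn at 1 + k1 r^2 times it, then the intrinsics apply), "world_from_camera" (4x4, takes a point from camera to world coordinates); the wrist camera has in their place "T_tool_cam" (4x4, takes a point from camera to tool coordinates, whose origin is the TCP and whose axes are the flange's). Camera axes: x right, y down, z forward; pixel columns grow to the right and rows downward; lengths in mm; the calibration is good to about 2 mm. A picture is of the moment at which its call begins: read the wrist's pose just before it. camera_model takes no time and is no camera call.
- arm.job_done(): hands the job in, once; it reports no verdict.
The state is a dict: "time": time; "qpos": joint angles; "qd": joint speeds; "joint_efforts": joint torques, N m; "tool_pos": TCP position; "orientation": TCP orientation; "ft_force": force on the tool from outside, world axes, zero at the start; "ft_torque": the same for the moment, N m; "opening": opening from 0.0 (shut) to 1.0 (fully open).
Only numpy, scipy, OpenCV 4.12 (cv2) and the standard library are available. Lean on these libraries where they do the work, as an engineer would, in place of code of your own. Each camera call takes 0.05 s, during which the arm holds its last target.

### The job

Take the brass rod from its rest and press it straight down past the red sprung jaw until it sits fully home in both forks of the blue angle gauge, about centred along its length. Then, by the rod alone, rock the gauge on the uneven stud until its black pointer settles on the red mark, with the gauge still bearing on the stud. Finish holding it there, still gripping the rod, and leave the other things on the bench alone.

Things in the scene. Friction and masses are not known exactly. Their poses are not given: they have to be found in the camera images.
- rod_center (a point): centre of a smooth brass rod, 12 mm diameter, 190 mm long, 0.12 kg; y runs along the rod. It starts level, 44 mm above the bench, in two notched posts of a dark wooden rest, 65 mm either side of its centre (16 mm thick along the rod, 30 mm across, tops 47 mm above the bench); between them only a base plate, 12 mm thick and 60 mm wide, lies under it.
- clip_seat (a point): where the rod's centre belongs when home, midway between the two steel forks. y runs along the seated rod to the fork with the red jaw, x across it to the gauge's back, z up out of the forks. Forks at y = -38 and +38 mm, 14 mm thick in y, slots 14 mm wide in x, flared mouths up to 20 mm above this point. Fingers go between them; the beam's top is 30 mm below this point.
- gauge: loose blue saddle gauge, 0.46 kg; origin at the middle of its flat underside, 42 mm below clip_seat, axes as clip_seat's. Beam 140 mm long (y), 66 mm wide (x), 12 mm thick, resting on the stud and straddling it with 3 mm play in x. The white dial hangs 74 mm down in front of the stud, facing the robot (-x).
- jaw (a joint): smooth red sprung jaw over the rear of the fork at y = +38 mm: 0 shut, grows as the rod pushes it back. The rod going down opens it to about 0.1 with roughly 6 to 8 N; pulled up, the rod forces it open again at a few N, so keep a light downward push; it snaps back to about 0 over the rod when the rod is home.
- pointer (a joint): black pendulum pointer on the dial, pivoted at the dial's top, free to swing (settles within 2 s): its angle to the gauge's own down line. At rest it equals the gauge's lean (rad): 0 level, positive when the gauge's +y end (with the jaw) is raised, i.e. the gauge is turned positively about clip_seat's x.
- mark (a joint): red mark on the dial, on the same pivot and scale as the pointer (rad, stiff, does not move by itself); the pointer is on the mark when both joints read the same. 0.14 to 0.30 in any start, so the gauge leans with its jaw end up.
- pointer_tip (a point): tip of the black pointer, 56 mm below its pivot
- mark_tip (a point): tip of the red mark, 56 mm below the same pivot; the pointer tip is on it when they coincide
- stud: fixed timber stud block on a joist offcut (110 x 240 x 30 mm); origin under the offcut's centre, y along it as the gauge's, z up. Its 45 mm wide top has two round humps across it, both 125 mm high: at y = -30 mm (radius 30 mm) and y = +30 mm (radius 22 mm). The gauge starts level on both; leaning positively it rolls on the one at y = -30 mm, and falls back if let go.
- pin_tin: bystander: blue-grey tin, 57 mm diameter, 72 mm tall, origin under its centre
- plaster_blank: bystander: plaster blank 48 x 48 x 20 mm, origin under its centre
- pigment_red: bystander: pigment jar, 45 mm diameter, 100 mm tall, origin under its centre
- tape: bystander: roll of masking tape lying flat, 105 mm diameter, 25 mm high, origin under its centre

How it is judged (in metres and radians):
On the way, in this order (a step that is already met when the one before it is completed fails the run):
1. the rod is gripped and lifted clear of its rest (height (world z) of rod_center above 0.09 m and contact force between the fingers and rod above 1 N), for 0.1 s.
2. the rod is home in both forks and the jaw has snapped shut over it (x of rod_center in the frame of clip_seat between -0.003 and 0.003 m and z of rod_center in the frame of clip_seat between -0.003 and 0.003 m and y of rod_center in the frame of clip_seat between -0.03 and 0.03 m and angle between the y axis of rod_center and the y axis of clip_seat, either way round below 0.08 rad and value of joint jaw below 0.06 rad), for 0.2 s.
At the end, for the whole second after the job is handed in: rod gripped and home in both forks (3 mm across and in height, 30 mm along, 0.08 rad), jaw under 0.06 rad; gauge bears on the stud over 0.3 N, within 0.12 rad of square, untouched by the robot; pointer under 0.2 rad/s, its tip within 3 mm of the mark's, for the last second (all of step 2 and distance between pointer_tip and mark_tip below 0.003 m and velocity of joint pointer between -0.2 and 0.2 rad/s and value of joint pointer above 0.08 rad and contact force between the fingers and rod above 1 N and contact force between gauge and stud above 0.3 N and contact force between each of the arm, the fingers and gauge below 0.5 N and angle between clip_seat's own x axis and vertical between 1.45 and 1.69 rad); the arm keeps its last pose, push and grip.
It fails at once if a bystander (tin, plaster blank, pigment jar or tape) is moved more than 25 mm (distance of any of pin_tin, plaster_blank, pigment_red, tape from where it was at the start of the episode above 0.025 m).
It also fails if it takes over 56 s, if anything falls off the work surface, if the arm or the gripper's body presses on something with over 40 N, if the wrist force passes 120 N, or if a joint passes its speed limit or range.

## Working session

There is one attempt and no reset: what is moved stays moved. The work goes in short steps, Python scripts to look and compute and a shell command to move; the robot and the scene stay as the last step left them, time stands still between calls to the robot, and variables do not carry over. Pictures are saved under pics/ and viewed, and the job is handed in when it is done.

```bash
mkdir -p pics; ls; python3 - <<'E'
from plant import arm
import cv2,numpy as np
np.set_printoptions(precision=4,suppress=True)
s=arm.read_state()
for k,v in s.items(): print(k,v)
print(arm.grip_depth)
for n in ["scene","top","wrist"]:
    print(n,arm.camera_model(n))
    cv2.imwrite(f"pics/{n}0.png",arm.camera(n)[:,:,::-1])
E
```

```text
pics
time 0.0
qpos [ 1.2181  0.4694 -0.0486  1.5337  0.0241  1.141  -0.0823]
qd [-0.0021 -0.0002 -0.0008 -0.0002 -0.0004  0.0008  0.0012]
joint_efforts [  0.0004 -51.0316  -0.0463 -23.771    0.0108   0.0076   0.    ]
tool_pos [ 214.582  -639.3699  230.2651]
orientation [-0.001   0.9869  0.1612 -0.0002]
ft_force [ 0.3351  0.0353 -0.0566]
ft_torque [ 0.0137  0.0042 -0.0315]
opening 1.0017564700350692
18.700000000000003
scene {'fx': 382.90407041451755, 'fy': 382.90407041451755, 'cx': 322.0166708405124, 'cy': 193.87318713070277, 'k1': -0.057099883917215696, 'world_from_camera': array([[ -0.6606,  -0.5444,   0.5169, -64.6788],
       [ -0.7505,   0.4963,  -0.4364, 590.0237],
       [ -0.019 ,  -0.6762,  -0.7365, 965.6589],
       [  0.    ,   0.    ,   0.    ,   1.    ]])}
top {'fx': 440.64542752249906, 'fy': 440.64542752249906, 'cx': 317.93180252771606, 'cy': 204.58425915994755, 'k1': -0.022261685391707496, 'world_from_camera': array([[  -0.0053,   -0.9926,    0.1214,  306.4823],
       [  -0.9999,    0.0039,   -0.0122,  125.3687],
       [   0.0116,   -0.1214,   -0.9925, 1531.1042],
       [   0.    ,    0.    ,    0.    ,    1.    ]])}
wrist {'fx': 323.81311538541905, 'fy': 323.81311538541905, 'cx': 317.96431402067435, 'cy': 200.30138506248917, 'k1': -0.06408365407338877, 'T_tool_cam': array([[   0.0004,   -0.9561,   -0.293 ,   74.2069],
       [   1.    ,    0.0004,    0.0001,    0.4922],
       [   0.    ,   -0.293 ,    0.9561, -142.9463],
       [   0.    ,    0.    ,    0.    ,    1.    ]])}
```

View pics/scene0.png

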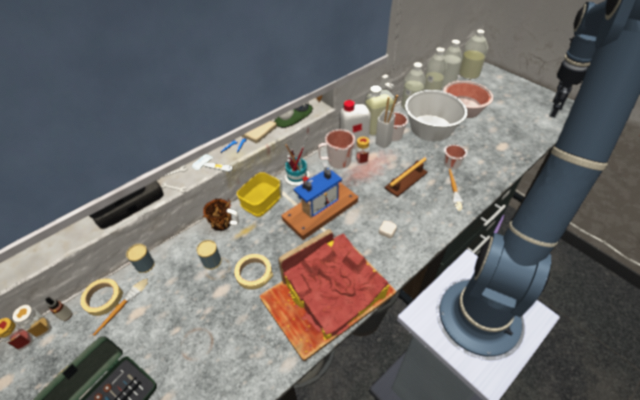

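View pics/top0.png

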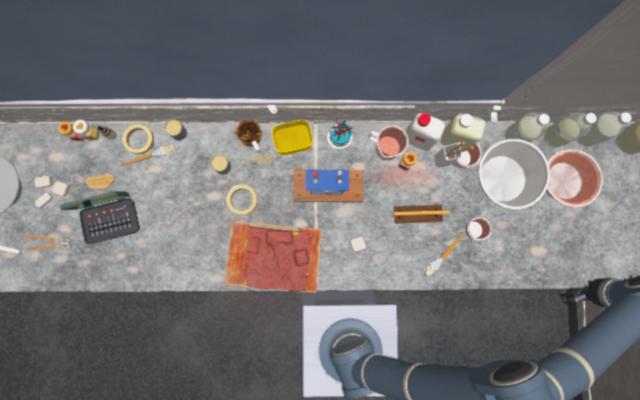

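View pics/wrist0.png

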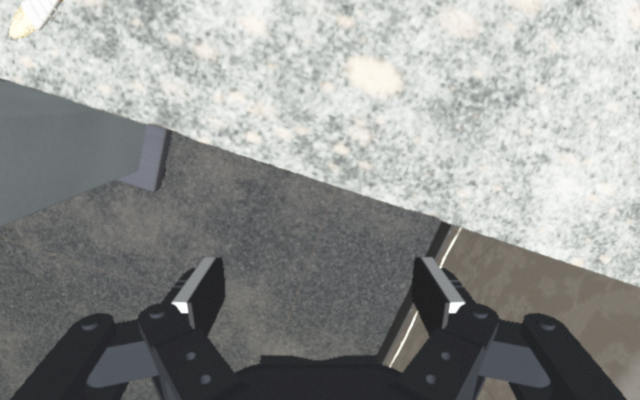

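The views show the rod in its rest at top px ≈ (421,212), the gauge at ≈ (328,180), the blank at (358,243) and the tape at (241,199). The gauge's dial faces left in the scene view at ≈ (320,205). Next I'll measure the rod and gauge.

```bash
cat > h.py <<'E'
from plant import arm
import cv2,numpy as np
from scipy.spatial.transform import Rotation as R
np.set_printoptions(precision=3,suppress=True)
def pose(s=None):
    s=s or arm.read_state(); q=s["orientation"]
    T=np.eye(4);T[:3,:3]=R.from_quat([q[1],q[2],q[3],q[0]]).as_matrix();T[:3,3]=s["tool_pos"];return T
def ray(n,uv,T=None):
    m=arm.camera_model(n); uv=np.asarray(uv,float).reshape(-1,2)
    W=m["world_from_camera"] if n!="wrist" else T@m["T_tool_cam"]
    d=(uv-[m["cx"],m["cy"]])/[m["fx"],m["fy"]]
    x=d.copy()
    for _ in range(20): x=d/(1+m["k1"]*(x**2).sum(1,keepdims=True))
    v=np.c_[x,np.ones(len(x))]@W[:3,:3].T
    return W[:3,3],v
def onz(n,uv,z,T=None):
    o,v=ray(n,uv,T); return o+v*((z-o[2])/v[:,2])[:,None]
def onplane(n,uv,p0,nn,T=None):
    o,v=ray(n,uv,T); return o+v*(((p0-o)@nn)/(v@nn))[:,None]
def proj(n,P,T=None):
    m=arm.camera_model(n); P=np.asarray(P,float).reshape(-1,3)
    W=m["world_from_camera"] if n!="wrist" else T@m["T_tool_cam"]
    c=(P-W[:3,3])@W[:3,:3]; x=c[:,:2]/c[:,2:]
    x=x*(1+m["k1"]*(x**2).sum(1,keepdims=True))
    return x*[m["fx"],m["fy"]]+[m["cx"],m["cy"]]
def shot(n,name,crop=None,z=1):
    s=arm.read_state(); T=pose(s); im=arm.camera(n)[:,:,::-1].copy(); cv2.imwrite(f"pics/{name}.png",im)
    if crop:
        a,b,c,d=crop; cv2.imwrite(f"pics/{name}_c.png",cv2.resize(im[b:d,a:c],None,fx=z,fy=z,interpolation=cv2.INTER_CUBIC))
    np.save(f"pics/{name}_T.npy",T); return im,T
E
python3 - <<'E'
from h import *
t=cv2.imread("pics/top0.png"); s=cv2.imread("pics/scene0.png")
def crop(im,a,b,c,d,z): return cv2.resize(im[b:d,a:c],None,fx=z,fy=z,interpolation=cv2.INTER_CUBIC)
cv2.imwrite("pics/a.png",np.vstack([crop(t,285,160,455,230,4.7),crop(s,270,150,430,240,5)[:,:799]]) if 0 else crop(t,285,160,455,230,4.7))
cv2.imwrite("pics/b.png",crop(s,270,150,430,240,5))
for n,p in dict(rodL=(395,211),rodR=(448,211)).items(): print(n,onz("top",p,44))
print("gauge",onz("top",(328,180),137)); print("blank",onz("top",(358,243),20)); print("tape",onz("top",(241,199),25))
E
```

```text
rodL [[ 465.326 -155.073   44.   ]]
rodR [[ 464.557 -336.655   44.   ]]
gauge [[556.369  75.515 137.   ]]
blank [[358.257 -29.642  20.   ]]
tape [[511.088 371.783  25.   ]]
```

View pics/a.png

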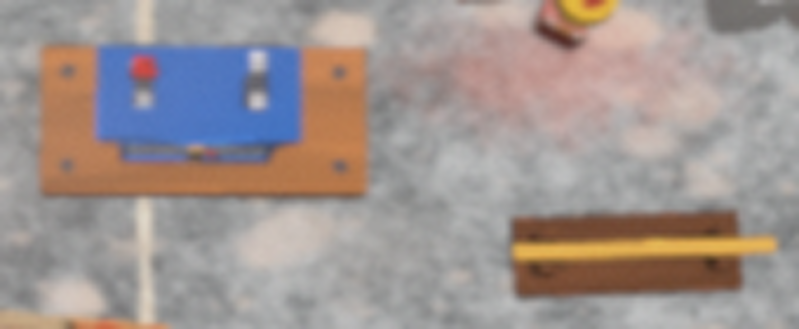

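View pics/b.png

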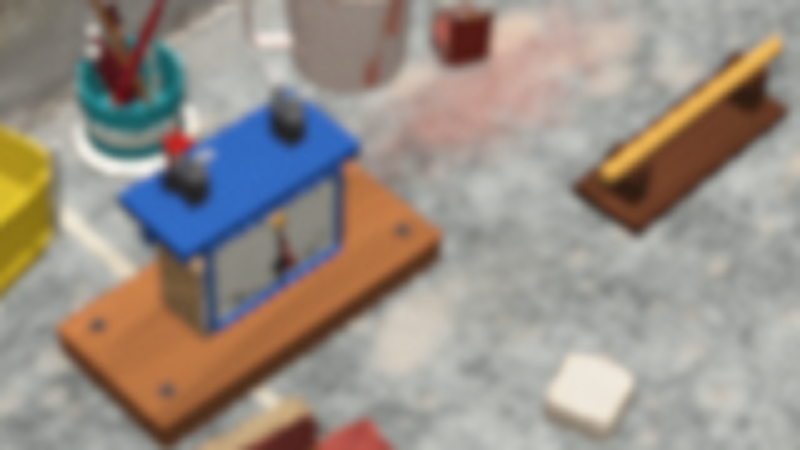

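```bash
cat >> h.py <<'E'
def toolR(yaw=0,pitch=0,lean=0):
    """tool y->world x, x->world y, z down; then lean about world x(+), pitch tilts z to +x; yaw about world z (deg)"""
    B=np.array([[0,1,0],[1,0,0],[0,0,-1.]])
    return R.from_euler('z',yaw,degrees=True).as_matrix()@R.from_euler('x',lean,degrees=True).as_matrix()@R.from_euler('y',-pitch,degrees=True).as_matrix()@B
def go(p,Rw,s=None):
    T=pose(s); d=T[:3,:3].T@(np.asarray(p)-T[:3,3]); a=R.from_matrix(T[:3,:3].T@Rw).as_rotvec(degrees=True)
    print("t",d.round(1),"a",a.round(2))
E
python3 - <<'E'
from h import *
go([440,0,265],toolR(0,25))
E
```

```text
t [ 417.2 -534.6  -33.7] a [-21.73  15.53 -70.26]
```

```bash
python3 -m pendant '[{"tx":31,"ty":-39,"tz":-10,"ax":0,"ay":0,"az":-6,"gripper":100},{"tx":62,"ty":-78,"tz":-20,"ax":0,"ay":0,"az":-14,"gripper":100},{"tx":93,"ty":-117,"tz":-30,"ax":0,"ay":0,"az":-22,"gripper":100},{"tx":124,"ty":-156,"tz":-34,"ax":0,"ay":0,"az":-30,"gripper":100},{"tx":155,"ty":-195,"tz":-34,"ax":0,"ay":0,"az":-38,"gripper":100},{"tx":186,"ty":-234,"tz":-34,"ax":0,"ay":0,"az":-46,"gripper":100},{"tx":217,"ty":-273,"tz":-34,"ax":0,"ay":0,"az":-54,"gripper":100},{"tx":248,"ty":-312,"tz":-34,"ax":0,"ay":0,"az":-62,"gripper":100},{"tx":279,"ty":-351,"tz":-34,"ax":0,"ay":0,"az":-70,"gripper":100},{"tx":310,"ty":-390,"tz":-34,"ax":0,"ay":0,"az":-71,"gripper":100}]'
python3 - <<'E'
from h import *
s=arm.read_state();print(s["qpos"]); go([440,0,265],toolR(0,25))
E
```

```text
time: 1.15
tool_pos: [384.2, -170.8, 265.4]
orientation: [0.0, 0.709, 0.705, -0.0]
ft_force: [1.9, -0.2, 0.2]
opening: 1.004
[ 0.845  0.041 -0.536  2.026  0.024  1.08   0.293]
t [171.1  54.8   0.3] a [-24.98   0.11  -0.3 ]
```

```bash
python3 -m pendant '[{"tx":43,"ty":14,"tz":0,"ax":-4,"ay":0,"az":0,"gripper":100},{"tx":86,"ty":28,"tz":0,"ax":-10,"ay":0,"az":0,"gripper":100},{"tx":128,"ty":41,"tz":0,"ax":-17,"ay":0,"az":0,"gripper":100},{"tx":171,"ty":55,"tz":0,"ax":-25,"ay":0,"az":0,"gripper":100},{"tx":171,"ty":55,"tz":0,"ax":-25,"ay":0,"az":0,"gripper":100},{"tx":171,"ty":55,"tz":0,"ax":-25,"ay":0,"az":0,"gripper":100},{"tx":171,"ty":55,"tz":0,"ax":-25,"ay":0,"az":0,"gripper":100},{"tx":171,"ty":55,"tz":0,"ax":-25,"ay":0,"az":0,"gripper":100},{"tx":171,"ty":55,"tz":0,"ax":-25,"ay":0,"az":0,"gripper":100},{"tx":171,"ty":55,"tz":0,"ax":-25,"ay":0,"az":0,"gripper":100}]'
python3 - <<'E'
from h import *
im,T=shot("wrist","w1"); print(arm.read_state()["qpos"])
print(proj("wrist",[[520,75,60],[520,75,137],[556,75,167]],T))
E
```

```text
time: 2.15
tool_pos: [440.7, -2.8, 265.3]
orientation: [0.153, 0.694, 0.687, 0.152]
ft_force: [1.3, -0.2, -0.4]
opening: 1.002
[ 0.712 -0.165 -0.721  2.247 -0.17   0.587  0.085]
[[303.54   97.532]
 [337.721  96.551]
 [392.882  96.265]]
```

View pics/w1.png

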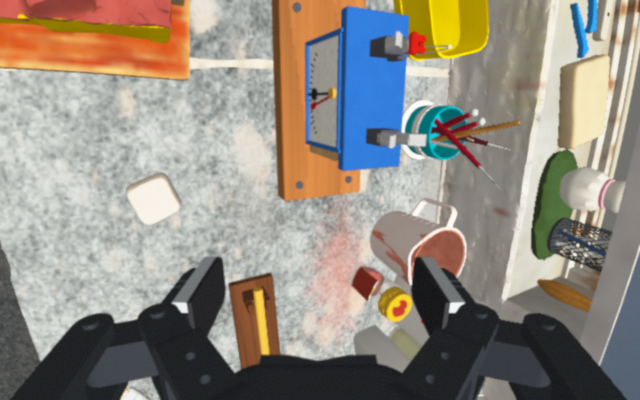

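The wrist view shows the dial at px (322,92), with the black pointer tip near (311,94) and the red mark near (313,105). The fork tops are at (390,46) and (380,136). I'll zoom in.

```bash
python3 - <<'E'
from h import *
im=cv2.imread("pics/w1.png")
cv2.imwrite("pics/w1a.png",cv2.resize(im[25:160,295:350],None,fx=4.4,fy=4.4,interpolation=cv2.INTER_CUBIC))
cv2.imwrite("pics/w1b.png",cv2.resize(im[0:175,300:440],None,fx=3.4,fy=3.4,interpolation=cv2.INTER_CUBIC))
cv2.imwrite("pics/w1d.png",cv2.resize(im[78:115,300:345],None,fx=14,fy=14,interpolation=cv2.INTER_CUBIC))
E
```

```text
(no output)
```

View pics/w1d.png

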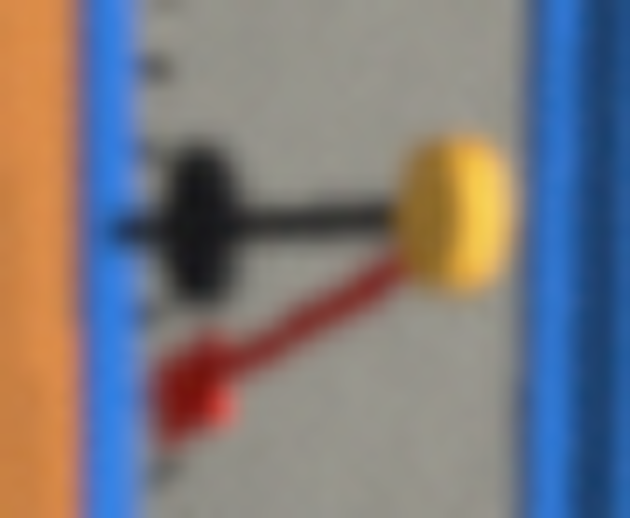

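View pics/w1b.png

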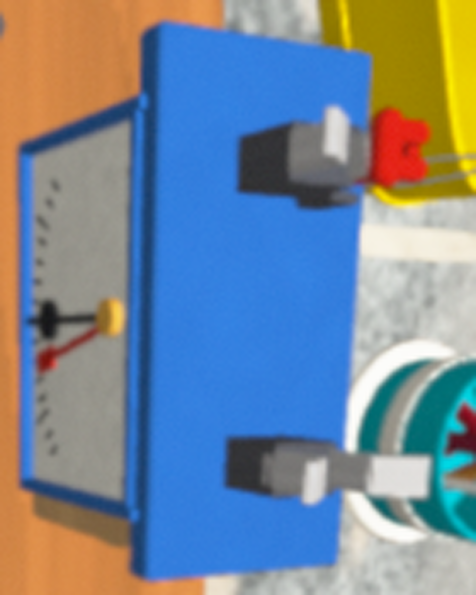

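```bash
python3 - <<'E'
from h import *
T=np.load("pics/w1_T.npy")
c=np.array([(157,27),(370,56),(336,565),(150,577)])/3.4+[300,0]
P=onz("wrist",c,137,T); print(P,P.mean(0)); 
for i in range(4): print(np.linalg.norm(P[i]-P[i-1]))
f=np.array([(337,110),(305,500),(400,470)])/3.4+[300,0]; print("forktops z187",onz("wrist",f,187,T))
# dial
P0=(P[0]+P[3])/2; ex=(P[1]-P[0]+P[2]-P[3]);ex/=np.linalg.norm(ex)
for off in (-12,-6,0):
    d=np.array([(440,215),(110,229),(165,412),(395,262),(240,362)])/14+[300,78]
    Q=onplane("wrist",d,P0+off*ex,ex,T); print(off,Q)
    for i in (1,2): v=Q[i]-Q[0]; print(np.arctan2(v[1],-v[2]),np.hypot(v[1],v[2]))
    v=Q[4]-Q[3]; print("line",np.arctan2(v[1],-v[2]))
E
```

```text
[[527.431 145.941 137.   ]
 [593.094 146.038 137.   ]
 [591.131   7.283 137.   ]
 [527.369   9.661 137.   ]] [559.756  77.231 137.   ]
136.28013927730956
65.6628670329379
138.76853791137037
63.806478428167644
forktops z187 [[543.625 120.038 187.   ]
 [540.025  36.095 187.   ]
 [568.095  41.643 187.   ]]
-12 [[515.396  77.711 134.028]
 [515.399  77.85   82.485]
 [515.176  65.227  92.283]
 [515.348  74.979 127.947]
 [515.238  68.715 104.795]]
0.0026918268957676315 51.54373410024522
-0.2905984405069781 43.571865733496196
line -0.26422427408473703
-6 [[521.402  77.967 122.41 ]
 [521.404  78.112  68.571]
 [521.172  64.927  78.806]
 [521.352  75.113 116.057]
 [521.236  68.571  91.874]]
0.00269182689576748 53.83926467091701
-0.2905984405069783 45.512364448973884
line -0.2642242740847377
0 [[527.407  78.224 110.791]
 [527.41   78.375  54.656]
 [527.168  64.627  65.328]
 [527.355  75.248 104.168]
 [527.235  68.426  78.953]]
0.0026918268957675886 56.134795241588925
-0.2905984405069782 47.45286316445163
line -0.2642242740847378
```

```bash
python3 - <<'E'
from h import *
go([470,0,205],toolR(0,30))
E
```

```text
t [ 2.9  1.1 67. ] a [-5.02  0.21 -0.46]
```

```bash
python3 -m pendant '[{"tx":3,"ty":1,"tz":34,"ax":-3,"ay":0,"az":0,"gripper":100},{"tx":3,"ty":1,"tz":67,"ax":-5,"ay":0,"az":0,"gripper":100},{"tx":3,"ty":1,"tz":67,"ax":-5,"ay":0,"az":0,"gripper":100},{"tx":3,"ty":1,"tz":67,"ax":-5,"ay":0,"az":0,"gripper":100},{"tx":3,"ty":1,"tz":67,"ax":-5,"ay":0,"az":0,"gripper":100},{"tx":3,"ty":1,"tz":67,"ax":-5,"ay":0,"az":0,"gripper":100},{"tx":3,"ty":1,"tz":67,"ax":-5,"ay":0,"az":0,"gripper":100},{"tx":3,"ty":1,"tz":67,"ax":-5,"ay":0,"az":0,"gripper":100},{"tx":3,"ty":1,"tz":67,"ax":-5,"ay":0,"az":0,"gripper":100},{"tx":3,"ty":1,"tz":67,"ax":-5,"ay":0,"az":0,"gripper":100}]'
python3 - <<'E'
from h import *
im,T=shot("wrist","w2"); print(arm.read_state()["qpos"])
cv2.imwrite("pics/w2b.png",cv2.resize(im[0:170,280:460],None,fx=3.5,fy=3.5,interpolation=cv2.INTER_CUBIC))
E
```

```text
time: 3.2
tool_pos: [469.8, 0.5, 205.2]
orientation: [0.184, 0.686, 0.68, 0.182]
ft_force: [-0.7, -0.8, -0.1]
opening: 0.998
[ 0.776 -0.007 -0.881  2.336  0.179  0.293 -0.272]
```

View pics/w2b.png

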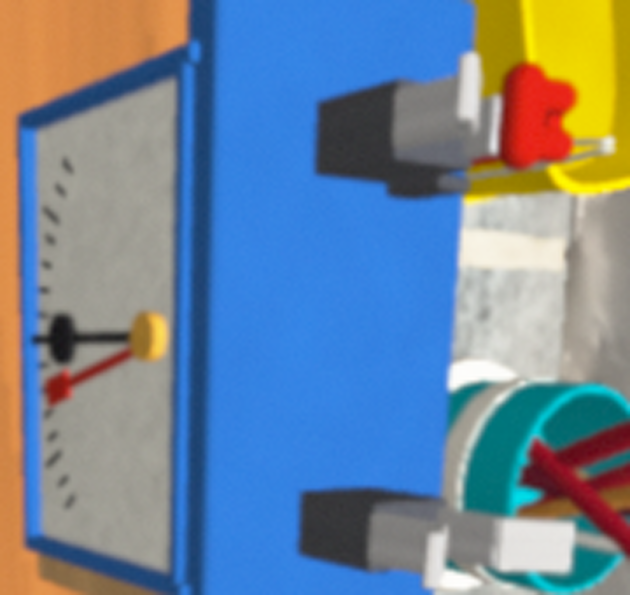

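```bash
python3 - <<'E'
from h import *
im=cv2.imread("pics/w2.png")
cv2.imwrite("pics/w2d.png",cv2.resize(im[78:128,280:335],None,fx=12,fy=12,interpolation=cv2.INTER_CUBIC))
E
```

```text
(no output)
```

View pics/w2d.png

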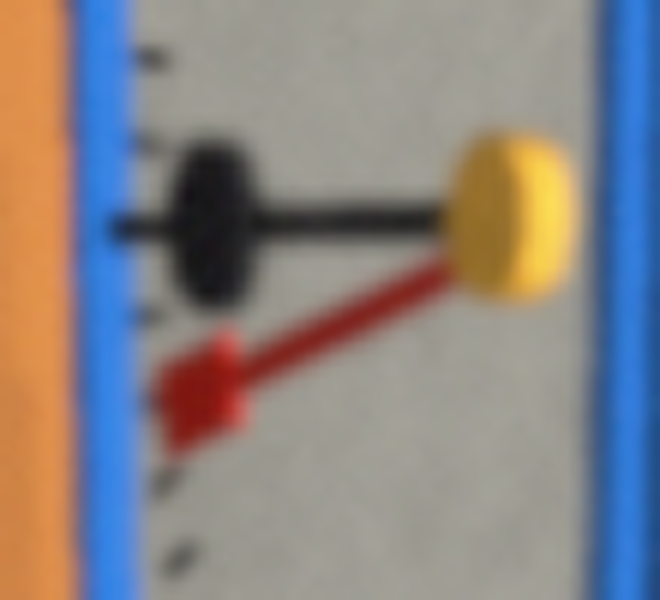

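```bash
python3 - <<'E'
from h import *
T=np.load("pics/w2_T.npy")
c=lambda a,z,o: np.array(a,float)/z+o
for off in (515,521,527):
    d=c([(450,272),(245,375),(180,415),(440,219),(260,222),(115,229)],12,[280,78])
    Q=onplane("wrist",d,np.array([off,77,100.]),np.array([1.,0,0]),T)
    for i,j in ((0,1),(0,2),(3,4),(3,5)):
        v=Q[j]-Q[i]; print(off,i,j,np.arctan2(v[1],-v[2]).round(4),Q[i],Q[j])
    t=onplane("wrist",c([(70,165),(55,215),(50,240),(45,290),(55,435),(53,460),(72,500)],3.5,[280,0]),np.array([off,77,100.]),np.array([1.,0,0]),T); print(t)
    A=t[:,1:]; 
    M=np.c_[2*A,np.ones(len(A))]; s=np.linalg.lstsq(M,(A**2).sum(1),rcond=None)[0]; print("ctr",s[:2],"r",np.sqrt(s[2]+s[:2]@s[:2])); print(np.arctan2(A[:,0]-s[0],s[1]-A[:,1]))
# gauge pose
print("forktops",onz("wrist",c([(470,60),(435,580),(545,545)],3.5,[280,0]),187,T))
E
```

```text
515 0 1 -0.2356 [515.     74.991 127.085] [515.     68.701 100.883]
515 0 2 -0.2477 [515.     74.991 127.085] [515.     65.956  91.359]
515 3 4 0.005 [515.     77.953 125.972] [515.     78.066 103.361]
515 3 5 -0.0014 [515.     77.953 125.972] [515.     77.893  82.157]
[[515.    112.851 102.142]
 [515.    103.74   94.653]
 [515.     98.847  91.94 ]
 [515.     88.534  88.835]
 [515.     56.892  92.129]
 [515.     51.164  90.771]
 [515.     42.965  99.966]]
ctr [ 76.206 135.954] r 49.47473523434502
[ 0.826  0.588  0.475  0.256 -0.415 -0.506 -0.746]
521 0 1 -0.2356 [521.     74.968 116.697] [521.     68.354  89.147]
521 0 2 -0.2477 [521.     74.968 116.697] [521.     65.468  79.133]
521 3 4 0.005 [521.     78.082 115.526] [521.     78.201  91.753]
521 3 5 -0.0014 [521.     78.082 115.526] [521.     78.018  69.458]
[[521.    114.775  90.471]
 [521.    105.196  82.596]
 [521.    100.051  79.743]
 [521.     89.207  76.479]
 [521.     55.938  79.943]
 [521.     49.915  78.515]
 [521.     41.294  88.182]]
ctr [ 76.245 126.022] r 52.02017945915914
[ 0.826  0.588  0.475  0.256 -0.415 -0.506 -0.746]
527 0 1 -0.2356 [527.     74.944 106.309] [527.     68.007  77.411]
527 0 2 -0.2477 [527.     74.944 106.309] [527.     64.98   66.907]
527 3 4 0.005 [527.     78.211 105.081] [527.     78.336  80.144]
527 3 5 -0.0014 [527.     78.211 105.081] [527.     78.144  56.758]
[[527.    116.7    78.799]
 [527.    106.651  70.54 ]
 [527.    101.255  67.547]
 [527.     89.88   64.123]
 [527.     54.983  67.756]
 [527.     48.666  66.258]
 [527.     39.623  76.399]]
ctr [ 76.284 116.09 ] r 54.565623683986786
[ 0.826  0.588  0.475  0.256 -0.415 -0.506 -0.746]
forktops [[542.093 119.649 187.   ]
 [541.458  36.628 187.   ]
 [569.259  40.439 187.   ]]
```

```bash
python3 - <<'E'
from h import *
go([465,-260,190],toolR(0,0))
E
```

```text
t [-260.6  -10.    11.8] a [30.02  0.13 -0.43]
```

```bash
python3 -m pendant '[{"tx":-44,"ty":-2,"tz":2,"ax":8,"ay":0,"az":0,"gripper":100},{"tx":-88,"ty":-4,"tz":4,"ax":16,"ay":0,"az":0,"gripper":100},{"tx":-132,"ty":-6,"tz":6,"ax":24,"ay":0,"az":-0.4,"gripper":100},{"tx":-176,"ty":-8,"tz":8,"ax":30,"ay":0,"az":-0.4,"gripper":100},{"tx":-220,"ty":-10,"tz":10,"ax":30,"ay":0,"az":-0.4,"gripper":100},{"tx":-260.5,"ty":-10,"tz":12,"ax":30,"ay":0,"az":-0.4,"gripper":100},{"tx":-260.5,"ty":-10,"tz":12,"ax":30,"ay":0,"az":-0.4,"gripper":100},{"tx":-260.5,"ty":-10,"tz":12,"ax":30,"ay":0,"az":-0.4,"gripper":100},{"tx":-260.5,"ty":-10,"tz":12,"ax":30,"ay":0,"az":-0.4,"gripper":100},{"tx":-260.5,"ty":-10,"tz":12,"ax":30,"ay":0,"az":-0.4,"gripper":100}]'
python3 - <<'E'
from h import *
im,T=shot("wrist","w3"); print(arm.read_state()["qpos"])
E
```

```text
time: 4.25
tool_pos: [465.4, -258.3, 189.9]
orientation: [0.001, 0.707, 0.708, -0.001]
ft_force: [0.1, -0.2, 0.1]
opening: 1.001
[ 0.931  0.345 -0.623  1.892  0.242  0.978  0.201]
```

View pics/w3.png

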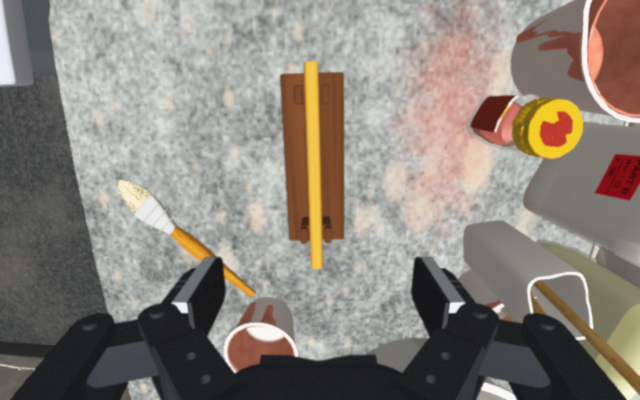

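The rod is fully visible, from px (311,62) to (317,268). I'll mask it and cast rays onto its axis height.

```bash
python3 - <<'E'
from h import *
im=cv2.imread("pics/w3.png");T=np.load("pics/w3_T.npy")
hsv=cv2.cvtColor(im,cv2.COLOR_BGR2HSV)
m=cv2.inRange(hsv,(15,120,120),(32,255,255)); m[:,:280]=0;m[:,350:]=0;m[280:]=0
ys,xs=np.nonzero(m);print(len(ys),ys.min(),ys.max())
rows=np.arange(ys.min()+3,ys.max()-2,5); mid=np.array([[xs[ys==r].mean(),r] for r in rows])
P=onz("wrist",mid,44,T); p=np.polyfit(P[:,1],P[:,0],1); print("yaw slope dx/dy",p, np.abs(P[:,0]-np.polyval(p,P[:,1])).max())
e=onz("wrist",[[mid[0,0],ys.min()],[mid[-1,0],ys.max()+1]],47,T);print(e)
yc=e[:,1].mean();print("centre",np.polyval(p,yc),yc,"yaw deg",-np.degrees(np.arctan(p[0])))
E
```

```text
2950 61 268
yaw slope dx/dy [ -0.028 454.288] 0.44504386368214455
[[ 458.75  -151.959   47.   ]
 [ 463.832 -343.383   47.   ]]
centre 461.1693197996012 -247.67083926793023 yaw deg 1.5914169570342562
```

```bash
python3 - <<'E'
from h import *
go([460.9,-239.7,25.3],toolR(1.6,0))
E
```

```text
t [ 19.1  -4.5 164.6] a [ 0.02  0.12 -1.52]
```

```bash
python3 -m pendant '[{"tx":19,"ty":-4.5,"tz":35,"ax":0,"ay":0.1,"az":-1.5,"gripper":70},{"tx":19,"ty":-4.5,"tz":70,"ax":0,"ay":0.1,"az":-1.5,"gripper":60},{"tx":19,"ty":-4.5,"tz":105,"ax":0,"ay":0.1,"az":-1.5,"gripper":60},{"tx":19,"ty":-4.5,"tz":135,"ax":0,"ay":0.1,"az":-1.5,"gripper":60},{"tx":19,"ty":-4.5,"tz":155,"ax":0,"ay":0.1,"az":-1.5,"gripper":60},{"tx":19,"ty":-4.5,"tz":164.5,"ax":0,"ay":0.1,"az":-1.5,"gripper":60},{"tx":19,"ty":-4.5,"tz":164.5,"ax":0,"ay":0.1,"az":-1.5,"gripper":60},{"tx":19,"ty":-4.5,"tz":164.5,"ax":0,"ay":0.1,"az":-1.5,"gripper":60},{"tx":19,"ty":-4.5,"tz":164.5,"ax":0,"ay":0.1,"az":-1.5,"gripper":60},{"tx":19,"ty":-4.5,"tz":164.5,"ax":0,"ay":0.1,"az":-1.5,"gripper":60}]'
python3 - <<'E'
from h import *
im,T=shot("wrist","w4"); print(arm.read_state()["ft_force"])
E
```

```text
time: 5.3
tool_pos: [461.3, -241.6, 26.2]
orientation: [0.001, 0.698, 0.716, 0.0]
ft_force: [-0.0, 0.0, 0.0]
opening: 0.598
[-0.942  1.06  -0.825]
```

View pics/w4.png

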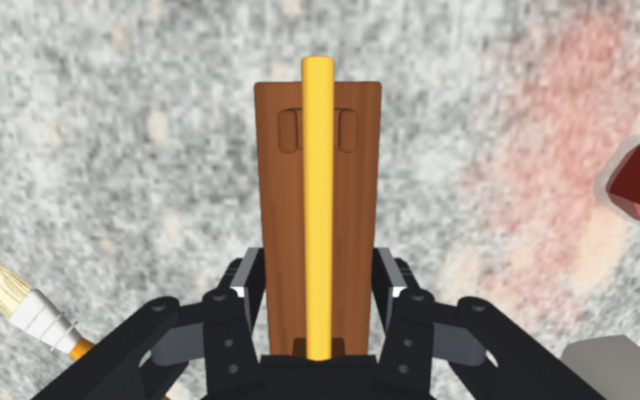

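The rod (col 318) sits midway between the fingers (about 250 and 388), so I'll close and then lift.

```bash
python3 -m pendant '[{"gripper":0},{"gripper":0},{"gripper":0},{"gripper":0},{"gripper":0},{"gripper":0},{"gripper":0},{"gripper":0},{"gripper":0},{"gripper":0}]'
python3 - <<'E'
from h import *
go([555,-20,275],toolR(0,0))
print(arm.read_state()["ft_force"])
E
```

```text
t [ 218.9   99.8 -249.1] a [0.09 0.06 1.43]
[-0.942  1.06  -0.825]invalid input at $[0]: expected keys tx, ty, tz, ax, ay, az, gripper
```

```bash
python3 -m pendant '[{"tx":0,"ty":0,"tz":0,"ax":0,"ay":0,"az":0,"gripper":0},{"tx":0,"ty":0,"tz":0,"ax":0,"ay":0,"az":0,"gripper":0},{"tx":0,"ty":0,"tz":0,"ax":0,"ay":0,"az":0,"gripper":0},{"tx":0,"ty":0,"tz":0,"ax":0,"ay":0,"az":0,"gripper":0},{"tx":0,"ty":0,"tz":0,"ax":0,"ay":0,"az":0,"gripper":0},{"tx":0,"ty":0,"tz":0,"ax":0,"ay":0,"az":0,"gripper":0},{"tx":0,"ty":0,"tz":0,"ax":0,"ay":0,"az":0,"gripper":0},{"tx":0,"ty":0,"tz":-10,"ax":0,"ay":0,"az":0,"gripper":0},{"tx":0,"ty":0,"tz":-30,"ax":0,"ay":0,"az":0,"gripper":0},{"tx":0,"ty":0,"tz":-60,"ax":0,"ay":0,"az":0,"gripper":0}]'
python3 - <<'E'
from h import *
s=arm.read_state();print(s["ft_force"],s["opening"]); go([555,-20,275],toolR(0,0))
E
```

```text
time: 6.35
tool_pos: [459.2, -240.5, 84.6]
orientation: [-0.002, 0.698, 0.716, -0.0]
ft_force: [0.5, -0.6, -0.5]
opening: 0.114
[ 0.547 -0.606 -0.546] 0.11392988131732745
t [ 218.4  100.8 -190.2] a [-0.19 -0.13  1.46]
```

```bash
python3 -m pendant '[{"tx":6,"ty":0,"tz":-40,"ax":0,"ay":0,"az":0,"gripper":0},{"tx":30,"ty":10,"tz":-75,"ax":0,"ay":0,"az":0.5,"gripper":0},{"tx":70,"ty":25,"tz":-110,"ax":0,"ay":0,"az":1,"gripper":0},{"tx":110,"ty":40,"tz":-140,"ax":0,"ay":0,"az":1.5,"gripper":0},{"tx":150,"ty":55,"tz":-155,"ax":0,"ay":0,"az":1.5,"gripper":0},{"tx":190,"ty":68,"tz":-155,"ax":0,"ay":0,"az":1.5,"gripper":0},{"tx":208,"ty":70,"tz":-155,"ax":0,"ay":0,"az":1.5,"gripper":0},{"tx":208,"ty":70,"tz":-155,"ax":0,"ay":0,"az":1.5,"gripper":0},{"tx":208,"ty":70,"tz":-155,"ax":0,"ay":0,"az":1.5,"gripper":0},{"tx":208,"ty":70,"tz":-155,"ax":0,"ay":0,"az":1.5,"gripper":0}]'
python3 - <<'E'
from h import *
s=arm.read_state();print(s["ft_force"],s["opening"],s["qpos"])
im,T=shot("wrist","w5")
E
```

```text
time: 7.35
tool_pos: [524.9, -33.3, 239.7]
orientation: [-0.0, 0.708, 0.706, -0.001]
ft_force: [-0.4, 0.1, -1.1]
opening: 0.118
[-0.402  0.098 -1.094] 0.11753830423987818 [ 0.585  0.299 -0.732  1.843  0.226  1.085 -0.235]
```

View pics/w5.png

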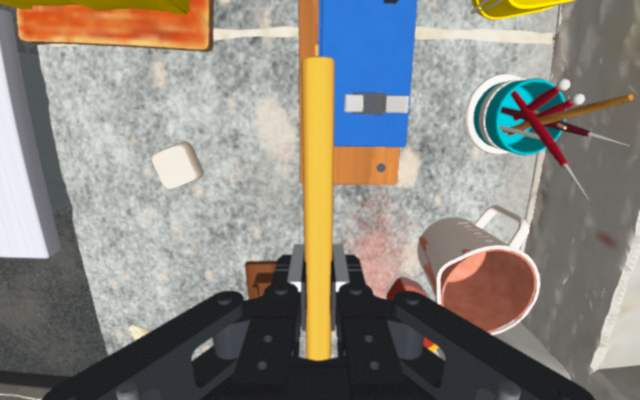

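Only the −y fork is in view, at px (376,103). I'll move 50 mm toward +y to see both.

```bash
python3 -m pendant '[{"tx":25,"ty":0,"tz":0,"ax":0,"ay":0,"az":0,"gripper":0},{"tx":50,"ty":0,"tz":0,"ax":0,"ay":0,"az":0,"gripper":0},{"tx":60,"ty":0,"tz":0,"ax":0,"ay":0,"az":0,"gripper":0},{"tx":60,"ty":0,"tz":0,"ax":0,"ay":0,"az":0,"gripper":0},{"tx":60,"ty":0,"tz":0,"ax":0,"ay":0,"az":0,"gripper":0},{"tx":60,"ty":0,"tz":0,"ax":0,"ay":0,"az":0,"gripper":0},{"tx":60,"ty":0,"tz":0,"ax":0,"ay":0,"az":0,"gripper":0},{"tx":60,"ty":0,"tz":0,"ax":0,"ay":0,"az":0,"gripper":0},{"tx":60,"ty":0,"tz":0,"ax":0,"ay":0,"az":0,"gripper":0},{"tx":60,"ty":0,"tz":0,"ax":0,"ay":0,"az":0,"gripper":0}]'
python3 - <<'E'
from h import *
s=arm.read_state();print(s["ft_force"],s["opening"],s["tool_pos"])
im,T=shot("wrist","w6",(270,0,470,240),3.3)
E
```

```text
time: 8.4
tool_pos: [525.4, 28.3, 240.1]
orientation: [0.0, 0.708, 0.707, -0.0]
ft_force: [-0.6, 0.3, -0.9]
opening: 0.116
[-0.599  0.341 -0.944] 0.11574810890950207 [525.431  28.335 240.1  ]
```

View pics/w6_c.png

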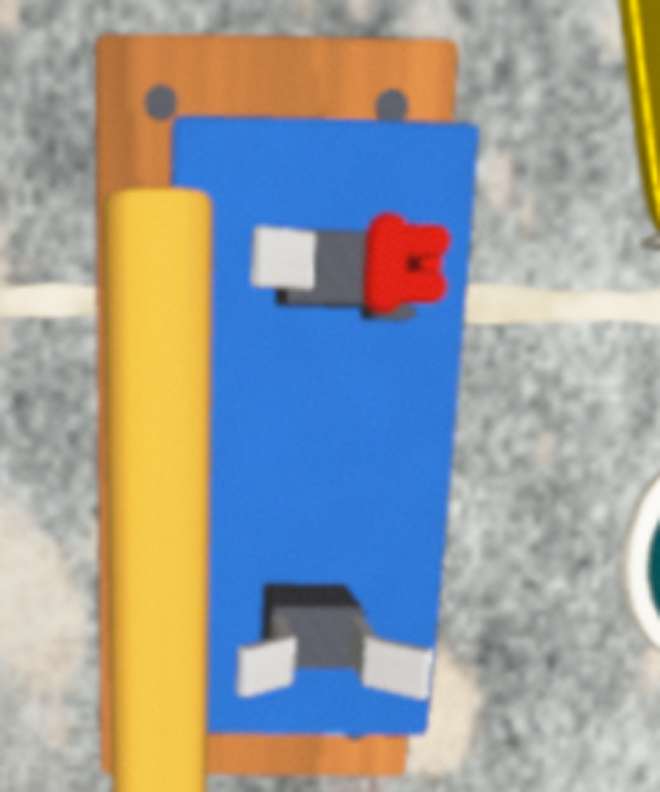

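```bash
python3 - <<'E'
from h import *
T=np.load("pics/w6_T.npy")
c=lambda a: np.array(a,float)/3.3+[270,0]
print("tiles z187",onz("wrist",c([(238,667),(432,668),(252,258)]),187,T))
print("tiles inner z177",onz("wrist",c([(297,655),(362,655),(316,260)]),177,T))
B=onz("wrist",c([(172,118),(477,125),(425,735)]),137,T);print("beam",B, np.degrees(np.arctan2(-(B[1]-B[2])[0],(B[1]-B[2])[1])))
print("offcut z30",onz("wrist",c([(97,37),(457,42),(408,773),(103,773)]),30,T))
# rod in hand: edges
im=cv2.imread("pics/w6.png");hsv=cv2.cvtColor(im,cv2.COLOR_BGR2HSV)
m=cv2.inRange(hsv,(15,110,100),(32,255,255));m[:,:295]=0;m[:,345:]=0;m[340:]=0
ys,xs=np.nonzero(m);print(ys.min(),ys.max())
rows=np.arange(ys.min()+4,250,6);mid=np.array([[xs[ys==r].mean(),r] for r in rows])
z=T[2,3]+18.7
P=onz("wrist",mid,z,T);p=np.polyfit(P[:,1],P[:,0],1);print("rod slope",p,np.polyval(p,28.3),"end",onz("wrist",[[mid[0,0],ys.min()]],z+3,T))
w=np.array([(xs[ys==r].min(),xs[ys==r].max()+1) for r in rows]).astype(float)
a=onz("wrist",np.c_[w[:,0],rows],z,T);b=onz("wrist",np.c_[w[:,1],rows],z,T);wd=b[:,0]-a[:,0];print("width by y",np.c_[P[:,1],wd][::5])
E
```

```text
tiles z187 [[540.388  41.176 187.   ]
 [577.937  40.918 187.   ]
 [541.391 115.545 187.   ]]
tiles inner z177 [[553.035  40.558 177.   ]
 [566.195  40.542 177.   ]
 [553.945 115.907 177.   ]]
beam [[528.122 147.162 137.   ]
 [593.102 146.373 137.   ]
 [591.041   7.798 137.   ]] -0.8522141461256448
offcut z30 [[507.077 189.272  30.   ]
 [615.199 188.708  30.   ]
 [614.763 -48.031  30.   ]
 [505.397 -47.719  30.   ]]
56 339
rod slope [ -0.003 524.899] 524.810534044816 end [[524.53  118.014 261.8  ]]
width by y [[117.043  11.461]
 [106.696  12.074]
 [ 95.928  11.98 ]
 [ 84.67   11.895]
 [ 72.846  12.212]
 [ 60.369  11.751]
 [ 47.139  11.692]]
```

```bash
python3 -m pendant '[{"tx":20,"ty":20,"tz":0,"ax":0,"ay":0,"az":0.9,"gripper":0},{"tx":45,"ty":35,"tz":0,"ax":0,"ay":0,"az":0.9,"gripper":0},{"tx":54.5,"ty":35,"tz":0,"ax":0,"ay":0,"az":0.9,"gripper":0},{"tx":54.5,"ty":35,"tz":15,"ax":0,"ay":0,"az":0.9,"gripper":0},{"tx":54.5,"ty":35,"tz":30,"ax":0,"ay":0,"az":0.9,"gripper":0},{"tx":54.5,"ty":35,"tz":42,"ax":0,"ay":0,"az":0.9,"gripper":0},{"tx":54.5,"ty":35,"tz":50,"ax":0,"ay":0,"az":0.9,"gripper":0},{"tx":54.5,"ty":35,"tz":56,"ax":0,"ay":0,"az":0.9,"gripper":0},{"tx":54.5,"ty":35,"tz":56,"ax":0,"ay":0,"az":0.9,"gripper":0},{"tx":54.5,"ty":35,"tz":56,"ax":0,"ay":0,"az":0.9,"gripper":0}]'
python3 - <<'E'
from h import *
s=arm.read_state();print(s["ft_force"],s["opening"],s["tool_pos"])
im,T=shot("wrist","w7")
im,_=shot("scene","s7",(270,150,430,240),5)
E
```

```text
time: 9.45
tool_pos: [560.7, 82.9, 184.3]
orientation: [0.0, 0.713, 0.701, 0.0]
ft_force: [0.2, -0.8, -0.9]
opening: 0.114
[ 0.178 -0.829 -0.878] 0.11379619198721747 [560.688  82.861 184.29 ]
```

View pics/w7.png

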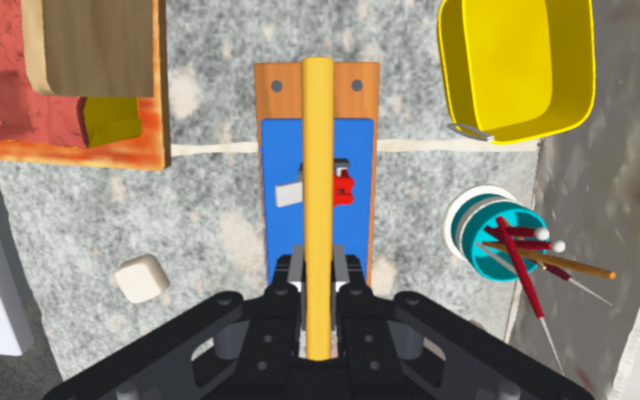

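View pics/s7_c.png

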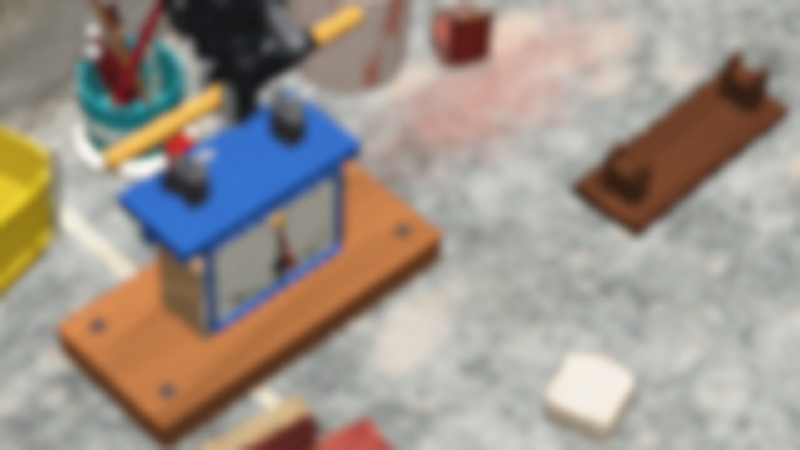

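```bash
python3 - <<'E'
from h import *
T=np.load("pics/w7_T.npy")
im=cv2.imread("pics/w7.png")
cv2.imwrite("pics/w7c.png",cv2.resize(im[150:220,250:380],None,fx=6,fy=6,interpolation=cv2.INTER_CUBIC))
hsv=cv2.cvtColor(im,cv2.COLOR_BGR2HSV);m=cv2.inRange(hsv,(15,110,100),(32,255,255));m[:,:295]=0;m[:,345:]=0
ys,xs=np.nonzero(m)
rows=np.arange(62,240,6);mid=np.array([[xs[ys==r].mean(),r] for r in rows])
P=onz("wrist",mid,203,T);p=np.polyfit(P[:,1],P[:,0],1);print(p,np.polyval(p,[41,77.7,115.7]),"end",onz("wrist",[[318,57]],206,T))
print("tile",onz("wrist",[[276,195],[304,195],[353,190]],187,T))
B=onz("wrist",[[262,120],[375,119]],137,T);print(B)
E
```

```text
[  0.014 559.048] [559.632 560.154 560.695] end [[561.714 172.195 206.   ]]
tile [[541.874 116.91  187.   ]
 [554.51  116.691 187.   ]
 [576.576 118.652 187.   ]]
[[529.268 147.493 137.   ]
 [594.135 146.971 137.   ]]
```

View pics/w7c.png

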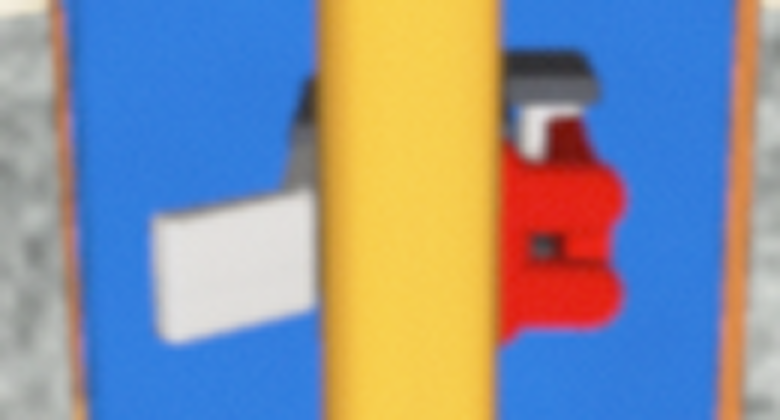

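```bash
python3 -m pendant '[{"tx":0,"ty":0,"tz":6,"ax":0,"ay":0,"az":0,"gripper":0},{"tx":0,"ty":0,"tz":11,"ax":0,"ay":0,"az":0,"gripper":0},{"tx":0,"ty":0,"tz":14,"ax":0,"ay":0,"az":0,"gripper":0},{"tx":0,"ty":0,"tz":16,"ax":0,"ay":0,"az":0,"gripper":0},{"tx":0,"ty":0,"tz":18,"ax":0,"ay":0,"az":0,"gripper":0},{"tx":0,"ty":0,"tz":20,"ax":0,"ay":0,"az":0,"gripper":0},{"tx":0,"ty":0,"tz":22,"ax":0,"ay":0,"az":0,"gripper":0},{"tx":0,"ty":0,"tz":23,"ax":0,"ay":0,"az":0,"gripper":0},{"tx":0,"ty":0,"tz":24,"ax":0,"ay":0,"az":0,"gripper":0},{"tx":0,"ty":0,"tz":24,"ax":0,"ay":0,"az":0,"gripper":0}]'
python3 - <<'E'
from h import *
s=arm.read_state();print(s["ft_force"],s["ft_torque"],s["opening"],s["tool_pos"])
im,T=shot("wrist","w8",(220,40,420,240),3)
E
```

```text
time: 10.55
tool_pos: [560.2, 83.6, 160.8]
orientation: [-0.0, 0.713, 0.701, 0.0]
ft_force: [-3.8, -0.1, 6.3]
opening: 0.113
[-3.767 -0.061  6.332] [0.227 0.838 0.151] 0.11312603359861692 [560.243  83.637 160.804]
```

View pics/w8_c.png

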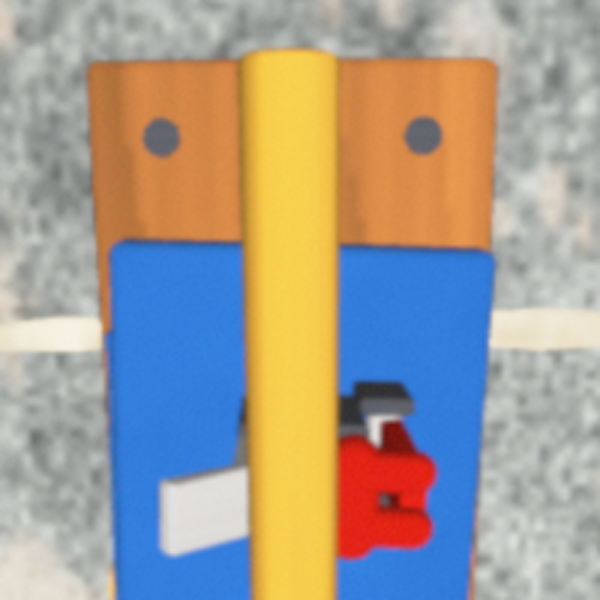

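```bash
python3 -m pendant '[{"tx":0,"ty":0,"tz":2,"ax":0,"ay":0,"az":0,"gripper":0},{"tx":0,"ty":0,"tz":4,"ax":0,"ay":0,"az":0,"gripper":0},{"tx":0,"ty":0,"tz":6,"ax":0,"ay":0,"az":0,"gripper":0},{"tx":0,"ty":0,"tz":7.5,"ax":0,"ay":0,"az":0,"gripper":0},{"tx":0,"ty":0,"tz":9,"ax":0,"ay":0,"az":0,"gripper":0},{"tx":0,"ty":0,"tz":10.5,"ax":0,"ay":0,"az":0,"gripper":0},{"tx":0,"ty":0,"tz":12,"ax":0,"ay":0,"az":0,"gripper":0},{"tx":0,"ty":0,"tz":13,"ax":0,"ay":0,"az":0,"gripper":0},{"tx":0,"ty":0,"tz":13,"ax":0,"ay":0,"az":0,"gripper":0},{"tx":0,"ty":0,"tz":13,"ax":0,"ay":0,"az":0,"gripper":0}]'
python3 - <<'E'
from h import *
s=arm.read_state();print(s["ft_force"],s["ft_torque"],s["opening"],s["tool_pos"])
im,T=shot("wrist","w9",(220,40,420,240),3)
E
```

```text
time: 11.6
tool_pos: [560.6, 82.6, 148.2]
orientation: [0.001, 0.713, 0.701, -0.0]
ft_force: [-5.2, -1.2, 9.3]
opening: 0.114
[-5.183 -1.217  9.336] [-0.325  1.034 -0.026] 0.11368680516831925 [560.551  82.597 148.213]
```

View pics/w9_c.png

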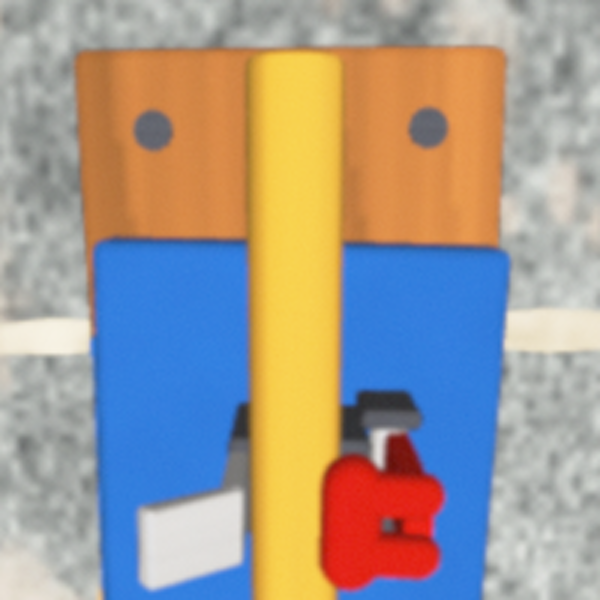

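```bash
cat > rodcmp.py <<'E'
from h import *
import sys
def edges(name):
    im=cv2.imread(f"pics/{name}.png").astype(float)
    out=[]
    for r in range(66,150,4):
        # R-B difference profile averaged over 3 rows, subpixel threshold
        p=(im[r-1:r+2,280:360,2]-im[r-1:r+2,280:360,0]).mean(0); mx=np.median(p[33:43]);th=mx*0.55
        i=38
        while p[i]>th:i-=1
        l=i+(th-p[i])/(p[i+1]-p[i]); i=38
        while p[i]>th:i+=1
        rr=i-1+(p[i-1]-th)/(p[i-1]-p[i]); out.append((r,280+l,280+rr))
    out=np.array(out)
    col=(im[40:75,312:325,2]-im[40:75,312:325,0]).mean(1); k=np.argmax(np.gradient(col)); 
    return out,40+k,col
for n in sys.argv[1:]:
    o,k,col=edges(n); print(n,"end row",k,"width",np.round((o[:,2]-o[:,1]),1)[::2],"mid",np.round((o[:,2]+o[:,1])/2,1)[::4])
E
python3 rodcmp.py w3 w5 w6 w7 w8 w9
```

```text
w3 end row 61 width [ 0.1 19.4 57.5 17.1 16.5 30.1 16.7 15.6 15.1 15.  15.1] mid [317.9 312.2 311.5 311.5 312.4 312.8]
w5 end row 56 width [33.4 33.5 33.4 33.3 33.2 32.9 32.9 32.7 32.6 32.4 32.7] mid [316.4 316.2 316.2 316.1 316.1 316.5]
w6 end row 56 width [33.3 33.3 33.2 33.2 33.  32.8 32.8 32.4 32.4 32.5 32. ] mid [316.4 316.3 316.3 316.2 316.2 316.2]Traceback (most recent call last):
  File "rodcmp.py", line 18, in <module>
    o,k,col=edges(n); print(n,"end row",k,"width",np.round((o[:,2]-o[:,1]),1)[::2],"mid",np.round((o[:,2]+o[:,1])/2,1)[::4])
            ~~~~~^^^
  File "rodcmp.py", line 10, in edges
    while p[i]>th:i-=1
          ~^^^
IndexError: index -81 is out of bounds for axis 0 with size 80
```

```bash
python3 - <<'E'
s=open("rodcmp.py").read()
s=s.replace("280:360,2]-im[r-1:r+2,280:360,0]","280:360,1]-im[r-1:r+2,280:360,0]").replace("mx*0.55","mx*0.7")
open("rodcmp.py","w").write(s)
E
python3 rodcmp.py w5 w6 w7 w8 w9
```

```text
w5 end row 56 width [29.5 29.2 29.3 28.9 28.7 28.6 28.5 28.4 28.1 28.  28. ] mid [317.6 317.6 317.8 317.8 317.7 317.9]
w6 end row 56 width [29.3 29.3 29.  29.  28.7 28.7 28.5 28.3 28.1 28.  27.6] mid [317.7 317.7 317.8 317.8 317.7 317.7]
w7 end row 56 width [30.2 30.  29.9 29.6 29.4 29.2 28.9 28.1 27.9 27.7 27.5] mid [318.  318.  318.2 318.1 317.8 317.8]
w8 end row 56 width [30.9 30.6 30.2 30.2 30.  29.8 29.7 28.7 28.3 28.2 27.9] mid [316.4 316.7 316.7 316.8 316.9 316.9]
w9 end row 56 width [30.1 29.9 29.7 29.5 29.5 29.3 29.  28.3 27.9 27.9 27.7] mid [318.5 318.5 318.5 318.5 318.1 318.2]
```

```bash
python3 - <<'E'
from h import *
for n,roi in (("w1",(395,30,430,60)),("w2",(410,0,460,60)),("w6",(370,50,420,110)),("w7",(325,160,380,220)),("w8",(325,170,380,240)),("w9",(320,180,380,250))):
    im=cv2.imread(f"pics/{n}.png").astype(int);T=np.load(f"pics/{n}_T.npy");a,b,c,d=roi
    m=(im[...,2]>150)&(im[...,1]<70)&(im[...,0]<70); mm=np.zeros_like(m);mm[b:d,a:c]=m[b:d,a:c]
    ys,xs=np.nonzero(mm)
    Q=[onz("wrist",[[xs.min(),ys.mean()],[xs.max()+1,ys.mean()],[xs.mean(),ys.mean()]],z,T)[:,0] for z in (180,190)]
    print(n,Q[0],Q[1],"y",onz("wrist",[[xs.mean(),ys.mean()]],185,T)[0,1])
E
```

```text
w1 [559.773 575.975 566.447] [551.418 566.866 557.781] y 114.10040565683434
w2 [558.285 575.099 565.154] [547.52  563.203 553.927] y 113.3738323583838
w6 [562.641 577.631 568.894] [560.782 575.034 566.727] y 115.13539036388822
w7 [568.378 577.34  572.314] [567.894 576.247 571.563] y 118.26363809359802
w8 [566.364 578.842 571.722] [565.916 577.386 570.841] y 119.25108909498803
w9 [563.955 578.532 570.455] [563.707 576.972 569.622] y 119.19492489475084
```

```bash
python3 - <<'E'
from h import *
T=np.load("pics/w9_T.npy")
c=lambda a: np.array(a,float)/3+[220,40]
print("tile",onz("wrist",c([(138,550),(243,525)]),187,T),onz("wrist",c([(243,525)]),177,T))
print("beam",onz("wrist",c([(97,242),(509,252)]),137,T))
print("rod",onz("wrist",[[318.5,66],[318.3,150]],167,T))
E
```

```text
tile [[542.745 116.982 187.   ]
 [554.909 119.825 187.   ]] [[554.304 116.243 177.   ]]
beam [[530.7   148.864 137.   ]
 [594.72  146.257 137.   ]]
rod [[561.761 169.252 167.   ]
 [561.179 138.964 167.   ]]
```

```bash
cat > rock.py <<'E'
from h import *
def tcp(th,g=5.3,r=30):
    c,s=np.cos(th),np.sin(th)
    y=-30-r*s+(30+r*th)*c-42*s; z=95+r*c+(30+r*th)*s+42*c
    return np.array([y+g*c+18.7*s, z+g*s-18.7*c])
if __name__=="__main__":
    a=tcp(0)
    for th in np.arange(0,0.32,0.02): print(round(th,3),np.degrees(th).round(2),"ty_world",(tcp(th)-a).round(2))
E
python3 rock.py; python3 - <<'E'
from h import *
print(pose()[:3,:3])
E
```

```text
0.0 0.0 ty_world [0. 0.]
0.02 1.15 ty_world [-0.47  0.71]
0.04 2.29 ty_world [-0.96  1.42]
0.06 3.44 ty_world [-1.46  2.13]
0.08 4.58 ty_world [-1.98  2.84]
0.1 5.73 ty_world [-2.51  3.56]
0.12 6.88 ty_world [-3.06  4.27]
0.14 8.02 ty_world [-3.62  4.99]
0.16 9.17 ty_world [-4.2   5.71]
0.18 10.31 ty_world [-4.8   6.43]
0.2 11.46 ty_world [-5.41  7.14]
0.22 12.61 ty_world [-6.04  7.86]
0.24 13.75 ty_world [-6.69  8.57]
0.26 14.9 ty_world [-7.35  9.29]
0.28 16.04 ty_world [-8.03 10.  ]
0.3 17.19 ty_world [-8.73 10.71]
[[ 0.018  1.     0.   ]
 [ 1.    -0.018 -0.001]
 [-0.001  0.    -1.   ]]
```

```bash
python3 -m pendant '[{"tx":0,"ty":-1,"tz":0,"ax":0,"ay":0,"az":0,"gripper":0},{"tx":-0.5,"ty":-1,"tz":-0.7,"ax":0,"ay":1.15,"az":0,"gripper":0},{"tx":-1,"ty":-1,"tz":-1.4,"ax":0,"ay":2.3,"az":0,"gripper":0},{"tx":-1.5,"ty":-1,"tz":-2.1,"ax":0,"ay":3.4,"az":0,"gripper":0},{"tx":-2,"ty":-1,"tz":-2.8,"ax":0,"ay":4.6,"az":0,"gripper":0},{"tx":-2.5,"ty":-1,"tz":-3.5,"ax":0,"ay":5.7,"az":0,"gripper":0},{"tx":-3,"ty":-1,"tz":-4.2,"ax":0,"ay":6.9,"az":0,"gripper":0},{"tx":-3,"ty":-1,"tz":-4.2,"ax":0,"ay":6.9,"az":0,"gripper":0},{"tx":-3,"ty":-1,"tz":-4.2,"ax":0,"ay":6.9,"az":0,"gripper":0},{"tx":-3,"ty":-1,"tz":-4.2,"ax":0,"ay":6.9,"az":0,"gripper":0}]'
python3 - <<'E'
from h import *
s=arm.read_state();print(s["ft_force"],s["ft_torque"],s["opening"],s["tool_pos"]); print(pose(s)[:3,:3])
im,T=shot("wrist","w10",(220,40,420,240),3)
shot("scene","s10",(270,150,430,240),5)
E
python3 rodcmp.py w9 w10
```

```text
time: 12.65
tool_pos: [560.2, 79.8, 151.8]
orientation: [-0.042, 0.712, 0.7, 0.044]
ft_force: [-0.0, 3.8, 4.6]
opening: 0.115
[-0.034  3.827  4.576] [0.273 0.03  0.012] 0.11532187409396558 [560.195  79.753 151.793]
[[ 0.017  1.     0.004]
 [ 0.992 -0.017  0.121]
 [ 0.121  0.002 -0.993]]
w9 end row 56 width [30.1 29.9 29.7 29.5 29.5 29.3 29.  28.3 27.9 27.9 27.7] mid [318.5 318.5 318.5 318.5 318.1 318.2]
w10 end row 57 width [29.1 29.  29.4 29.2 29.  28.7 28.6 27.5 27.4 27.  26.9] mid [318.4 318.5 318.6 318.5 318.3 318.3]
```

View pics/w10_c.png

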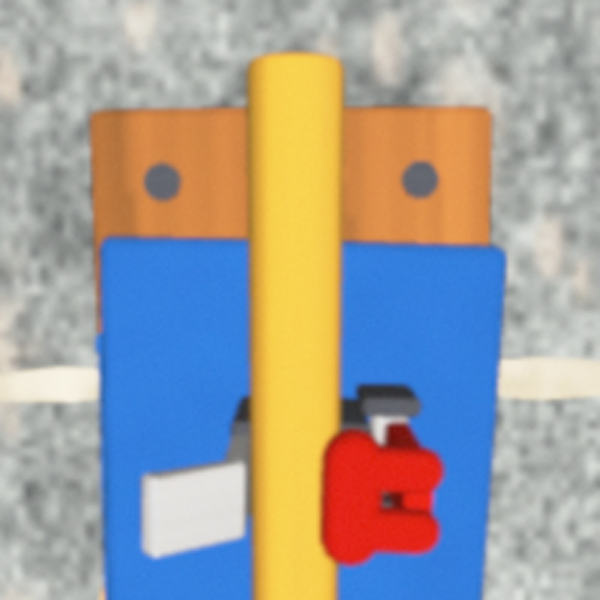

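View pics/s10_c.png

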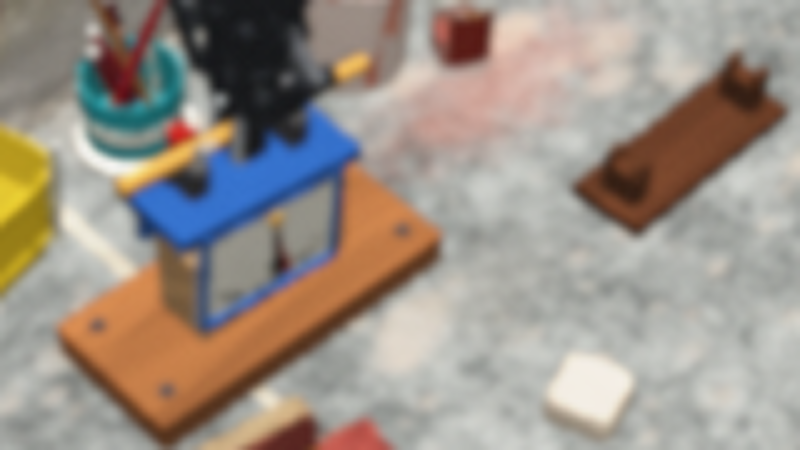

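```bash
python3 - <<'E'
from h import *
a=[cv2.imread(f"pics/{n}.png")[165:225,285:345] for n in ("scene0","s7","s10")]
cv2.imwrite("pics/cmp.png",np.hstack([cv2.resize(a[0],None,fx=6.6,fy=9,interpolation=cv2.INTER_CUBIC),cv2.resize(a[2],None,fx=6.6,fy=9,interpolation=cv2.INTER_CUBIC)]))
c=lambda p:np.array(p,float)/5+[270,150]
for n,p in (("s7",[(107,162),(362,12)]),("s10",[(120,187),(370,62)])):
    Q=onplane("scene",c(p),np.array([560,77,170.]),np.array([1.,0,0]));v=Q[0]-Q[1];print(n,Q,np.linalg.norm(v),np.arctan2(v[2],v[1]))
E
```

```text
s7 [[560.    173.052 203.944]
 [560.    -22.419 198.414]] 195.5500560816255 0.028280630578004874
s10 [[560.    166.131 178.809]
 [560.    -30.536 152.327]] 198.44266498948272 0.1338514805832058
```

View pics/cmp.png

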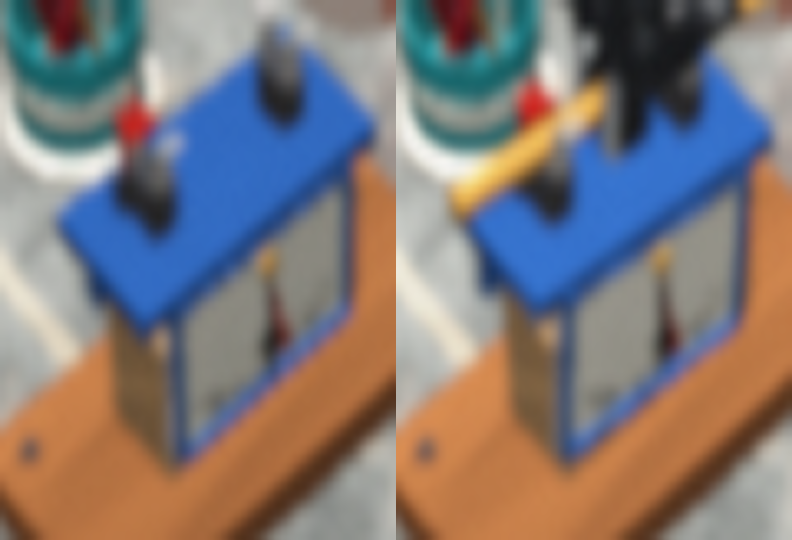

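```bash
python3 -m pendant '[{"tx":0,"ty":0,"tz":-0.8,"ax":0,"ay":1,"az":0,"gripper":0},{"tx":-0.5,"ty":0,"tz":-1.6,"ax":0,"ay":2.1,"az":0,"gripper":0},{"tx":-0.9,"ty":0,"tz":-2.4,"ax":0,"ay":3.2,"az":0,"gripper":0},{"tx":-1.3,"ty":0,"tz":-3.2,"ax":0,"ay":4.3,"az":0,"gripper":0},{"tx":-1.7,"ty":0,"tz":-4,"ax":0,"ay":5.4,"az":0,"gripper":0},{"tx":-2.1,"ty":0,"tz":-4.8,"ax":0,"ay":6.5,"az":0,"gripper":0},{"tx":-2.5,"ty":0,"tz":-5.6,"ax":0,"ay":7.7,"az":0,"gripper":0},{"tx":-2.5,"ty":0,"tz":-5.6,"ax":0,"ay":7.7,"az":0,"gripper":0},{"tx":-2.5,"ty":0,"tz":-5.6,"ax":0,"ay":7.7,"az":0,"gripper":0},{"tx":-2.5,"ty":0,"tz":-5.6,"ax":0,"ay":7.7,"az":0,"gripper":0}]'
cat > chk.py <<'E'
from h import *
import sys
n=sys.argv[1]
s=arm.read_state();print(s["ft_force"],s["ft_torque"],s["opening"],s["tool_pos"]); M=pose(s)[:3,:3];print("tool lean",np.arctan2(M[2,0],M[1,0]))
im,T=shot("wrist","w"+n,(220,40,420,240),3)
S,_=shot("scene","s"+n)
b=cv2.imread("pics/scene0.png")
f=lambda i:cv2.resize(i[165:225,285:345],None,fx=6.6,fy=9,interpolation=cv2.INTER_CUBIC)
cv2.imwrite(f"pics/c{n}.png",np.hstack([f(b),f(S)]))
E
python3 chk.py 11; python3 rodcmp.py w9 w10 w11
```

```text
time: 13.75
tool_pos: [560.0, 75.8, 156.8]
orientation: [-0.089, 0.708, 0.695, 0.091]
ft_force: [1.3, 0.2, 5.2]
opening: 0.113
[1.265 0.154 5.165] [-0.097 -0.066 -0.018] 0.1132743052613798 [559.997  75.786 156.774]
tool lean 0.2555947603554956
w9 end row 56 width [30.1 29.9 29.7 29.5 29.5 29.3 29.  28.3 27.9 27.9 27.7] mid [318.5 318.5 318.5 318.5 318.1 318.2]
w10 end row 57 width [29.1 29.  29.4 29.2 29.  28.7 28.6 27.5 27.4 27.  26.9] mid [318.4 318.5 318.6 318.5 318.3 318.3]
w11 end row 57 width [28.6 28.6 28.4 28.3 28.6 28.6 28.5 27.4 27.3 27.1 26.7] mid [317.9 318.  318.  318.1 317.8 317.9]
```

View pics/w11_c.png

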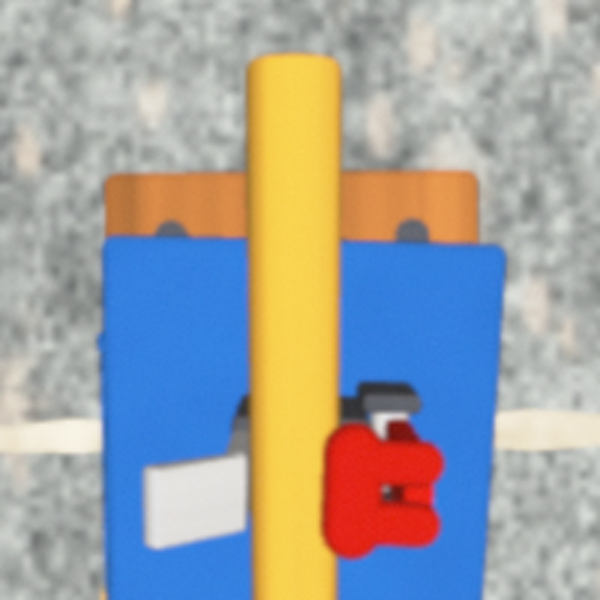

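View pics/c11.png

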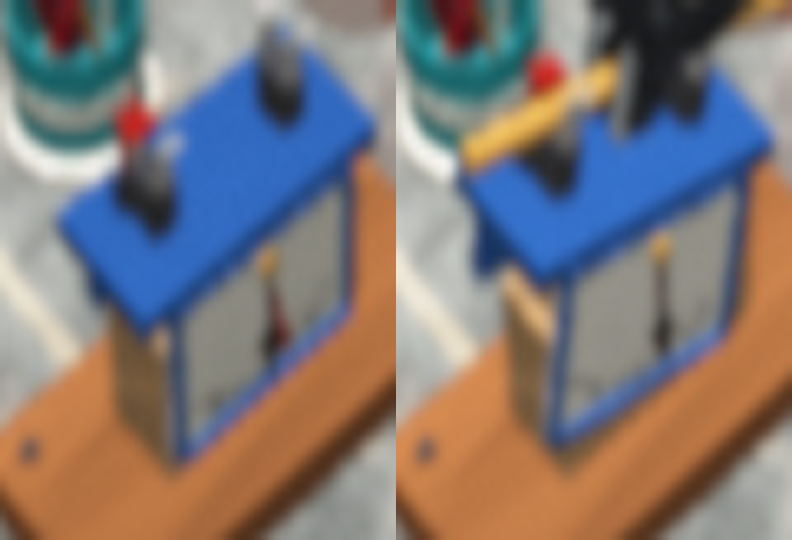

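```bash
python3 - <<'E'
from h import *
c=lambda p,o=0:(np.array(p,float)-[o,0])/[6.6,9]+[285,165]
n=np.array([1.,0,0])
for nm,p,o,x in (("dialbottom0",[(180,455),(350,305)],0,520),("dialbottom11",[(562,432),(735,327)],396,520),("topedge0",[(140,335),(372,132)],0,527),("topedge11",[(542,285),(770,145)],396,527),("rod11",[(463,155),(618,72)],396,560)):
    Q=onplane("scene",c(p,o),np.array([x,77,100.]),n);v=Q[0]-Q[1];print(nm,Q[:,1:],np.arctan2(v[2],v[1]))
S=cv2.imread("pics/s11.png");cv2.imwrite("pics/s11z.png",cv2.resize(S[185:220,305:345],None,fx=16,fy=16,interpolation=cv2.INTER_CUBIC))
E
```

```text
dialbottom0 [[137.591  65.497]
 [ 30.698  60.925]] 0.042747651149975224
dialbottom11 [[145.028  83.662]
 [ 37.815  54.656]] 0.2642191439031767
topedge0 [[151.465 131.576]
 [ 11.299 129.001]] 0.018364146009883255
topedge11 [[146.75  152.107]
 [  9.833 121.669]] 0.21875472362756074
rod11 [[160.398 195.899]
 [ 73.49  174.792]] 0.23826119064811502
```

View pics/s11z.png

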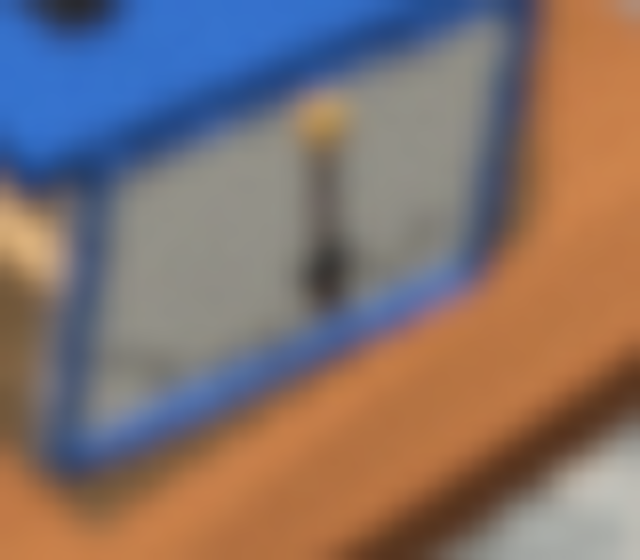

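```bash
python3 -m pendant '[{"tx":-0.2,"ty":0,"tz":-0.4,"ax":0,"ay":0.5,"az":0,"gripper":0},{"tx":-0.4,"ty":0,"tz":-0.8,"ax":0,"ay":1,"az":0,"gripper":0},{"tx":-0.6,"ty":0,"tz":-1.2,"ax":0,"ay":1.5,"az":0,"gripper":0},{"tx":-0.8,"ty":0,"tz":-1.5,"ax":0,"ay":2,"az":0,"gripper":0},{"tx":-0.8,"ty":0,"tz":-1.5,"ax":0,"ay":2,"az":0,"gripper":0},{"tx":-0.8,"ty":0,"tz":-1.5,"ax":0,"ay":2,"az":0,"gripper":0},{"tx":-0.8,"ty":0,"tz":-1.5,"ax":0,"ay":2,"az":0,"gripper":0},{"tx":-0.8,"ty":0,"tz":-1.5,"ax":0,"ay":2,"az":0,"gripper":0},{"tx":-0.8,"ty":0,"tz":-1.5,"ax":0,"ay":2,"az":0,"gripper":0},{"tx":-0.8,"ty":0,"tz":-1.5,"ax":0,"ay":2,"az":0,"gripper":0}]'
python3 chk.py 12
cat > lean.py <<'E'
from h import *
import sys
# lean from the light-blue top / dark-blue front edge of the beam in the scene view: line fit of the strongest vertical gradient
def fit(n):
    im=cv2.imread(f"pics/{n}.png").astype(float); g=im[...,0]+im[...,1]*.5
    dk=[]
    x0,x1=312,338
    for x in range(x0,x1):
        col=cv2.GaussianBlur(im[170:225,x,:].reshape(-1,1,3),(1,3),0).reshape(-1,3)
        sat=col[:,0]-col[:,2]  # blue minus red: beam high, dial ~0
        # last crossing from high to low before dial
        k=[i for i in range(len(sat)-1) if sat[i]>60>=sat[i+1]]
        if k: i=k[0]; dk.append((x,170+i+(sat[i]-60)/(sat[i]-sat[i+1])))
    d=np.array(dk); 
    for _ in range(3):
        p=np.polyfit(d[:,0],d[:,1],1); r=d[:,1]-np.polyval(p,d[:,0]); d=d[abs(r)<max(.4,2*r.std())]
    xs=np.array([x0,x1]);uv=np.c_[xs,np.polyval(p,xs)]
    Q=onplane("scene",uv,np.array([524.,77,120]),np.array([1.,0,0]));v=Q[0]-Q[1]
    return np.arctan2(v[2],v[1]),len(d),np.round(r.std(),2)
for n in sys.argv[1:]: print(n,fit(n))
E
python3 lean.py scene0 s7 s10 s11 s12
```

```text
time: 14.85
tool_pos: [560.0, 74.8, 158.1]
orientation: [-0.101, 0.706, 0.693, 0.104]
ft_force: [-0.5, 0.8, 5.2]
opening: 0.117
[-0.477  0.833  5.179] [-0.225 -0.14   0.005] 0.11739318634269162 [559.985  74.848 158.075]
tool lean 0.29044936462877097
scene0 (np.float64(0.020599508859516034), 23, np.float64(0.16))
s7 (np.float64(0.021771226077872012), 23, np.float64(0.16))
s10 (np.float64(0.12714667742207514), 23, np.float64(0.23))
s11 (np.float64(0.243052108144613), 25, np.float64(0.16))
s12 (np.float64(0.27738604769142183), 26, np.float64(0.17))
```

View pics/c12.png

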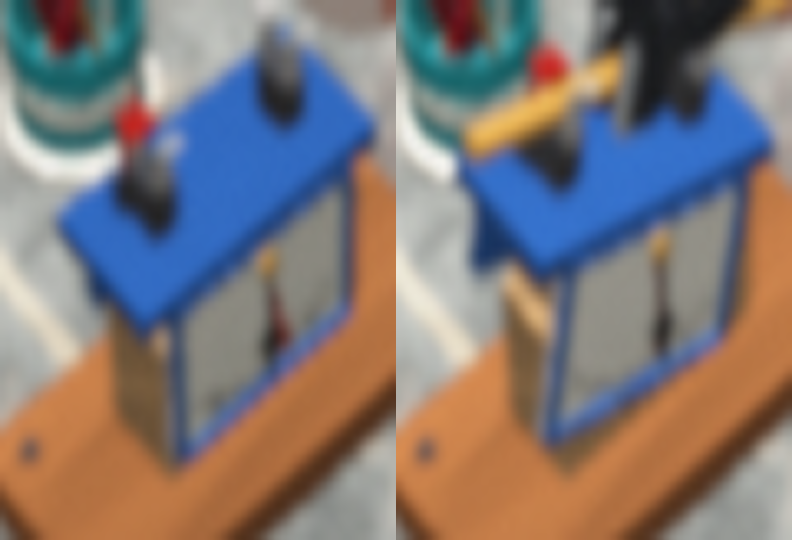

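View pics/w12_c.png

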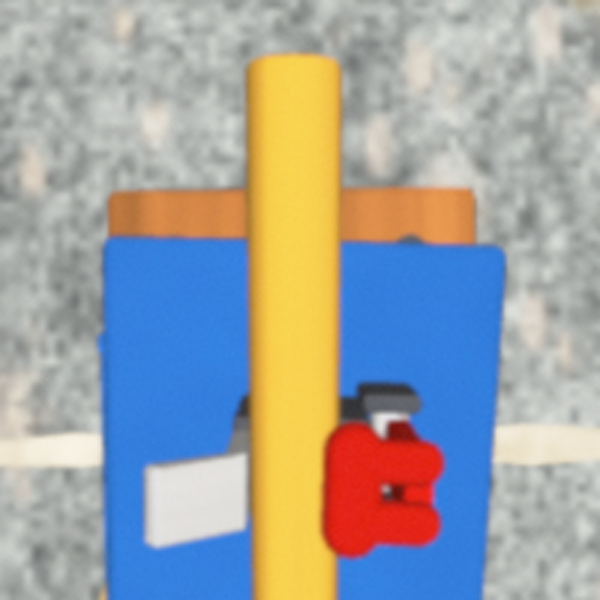

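```bash
python3 - <<'E'
from h import *
a=[]
for n in ("s10","s11","s12"):
    S=cv2.imread(f"pics/{n}.png");a.append(cv2.resize(S[187:212,313:335],None,fx=12,fy=20,interpolation=cv2.INTER_CUBIC))
cv2.imwrite("pics/z12.png",np.hstack(a))
S=cv2.imread("pics/s12.png").astype(int); r=S[...,2]-S[...,1]
print(r[192:208,318:332])
E
```

```text
[[-18 -13  -7  -4   4  18  30  32  20   7   3   2   2   3]
 [ -6  -2   0   0   4  15  25  24  14   6   2   2   2   1]
 [  1   2   2   2   4  10  16  14   7   4   2   2   1   2]
 [  2   2   3   3   3   6  10   9   5   2   2   2   2   2]
 [  2   3   2   2   2   5   8   8   3   2   3   2   2   2]
 [  3   2   3   2   2   3   8   8   4   1   3   2   2   3]
 [  2   2   3   2   3   3   7   8   3   2   2   2   3   1]
 [  2   2   2   1   2   4   6   7   4   2   2   2   2   1]
 [  2   2   1   1   2   2   4   5   3   2   3   2   3   2]
 [  2   2   2   2   2   2   2   3   2   2   2   2  -1  -4]
 [  2   2   1   1   2   3   5   4   2   0  -2  -6 -11 -18]
 [  2   3   2   3   3   5   7   3  -2  -7 -12 -18 -19 -11]
 [  2   2   2   2   2   1  -1  -8 -15 -18 -19 -13   5  28]
 [  2   2   1   0  -4 -11 -18 -23 -21  -9   6  26  44  59]
 [  1  -1  -4 -10 -19 -26 -26 -15   3  26  46  58  65  68]
 [ -6 -11 -18 -23 -25 -18  -2  19  37  55  65  70  70  70]]
```

View pics/z12.png

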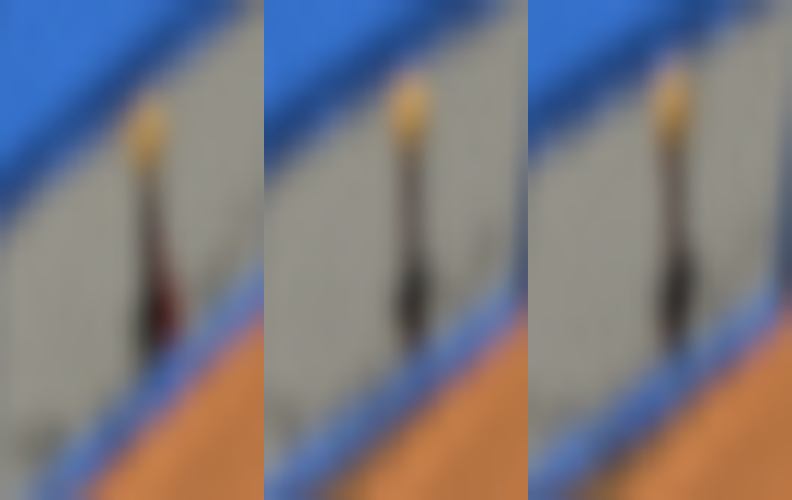

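```bash
python3 -m pendant '[{"tx":0,"ty":0,"tz":0,"ax":0,"ay":0,"az":0,"gripper":0},{"tx":0,"ty":0,"tz":0,"ax":0,"ay":0,"az":0,"gripper":0},{"tx":0,"ty":0,"tz":0,"ax":0,"ay":0,"az":0,"gripper":0},{"tx":0,"ty":0,"tz":0,"ax":0,"ay":0,"az":0,"gripper":0},{"tx":0,"ty":0,"tz":0,"ax":0,"ay":0,"az":0,"gripper":0},{"tx":0,"ty":0,"tz":0,"ax":0,"ay":0,"az":0,"gripper":0},{"tx":0,"ty":0,"tz":0,"ax":0,"ay":0,"az":0,"gripper":0},{"tx":0,"ty":0,"tz":0,"ax":0,"ay":0,"az":0,"gripper":0},{"tx":0,"ty":0,"tz":0,"ax":0,"ay":0,"az":0,"gripper":0},{"tx":0,"ty":0,"tz":0,"ax":0,"ay":0,"az":0,"gripper":0}]'
python3 chk.py 13; python3 lean.py s12 s13
python3 - <<'E'
from h import *
T=np.load("pics/w13_T.npy")
# simulate: gauge frame at lean th; compare predicted vs seen beam end corners and tile in wrist view
from rock import tcp
for th in (.225,.245,.265):
    Rg=R.from_euler('zx',[-0.014,0]).as_matrix()@R.from_euler('x',th).as_matrix()
    c,s=np.cos(th),np.sin(th);r=30
    o=np.array([561,77.5-30-r*s+(30+r*th)*c-0*s,95+r*c+(30+r*th)*s])
    pts=np.array([[-33,70,12],[33,70,12],[-18.8,38,62]])@Rg.T+o
    print(th,proj("wrist",pts,T))
E
```

```text
time: 15.95
tool_pos: [560.0, 74.8, 158.1]
orientation: [-0.101, 0.706, 0.693, 0.104]
ft_force: [-0.3, 0.8, 5.0]
opening: 0.117
[-0.337  0.846  4.963] [-0.143 -0.143  0.055] 0.11706718524478317 [560.007  74.821 158.092]
tool lean 0.29045303878173284
s12 (np.float64(0.27738604769142183), 26, np.float64(0.17))
s13 (np.float64(0.277630172706705), 26, np.float64(0.17))
0.225 [[252.477 121.884]
 [388.109 121.473]
 [269.164 212.879]]
0.245 [[251.641 122.416]
 [389.044 122.   ]
 [268.704 217.44 ]]
0.265 [[250.786 123.056]
 [390.003 122.633]
 [268.247 222.163]]
```

```bash
python3 - <<'E'
import cv2,numpy as np
S=cv2.imread("pics/s13.png");W=cv2.imread("pics/w13_c.png")
cv2.imwrite("pics/f13.png",np.hstack([cv2.resize(S[187:212,313:335],(380,400),interpolation=cv2.INTER_CUBIC),cv2.resize(W,(400,400))]))
E
```

```text
(no output)
```

View pics/f13.png

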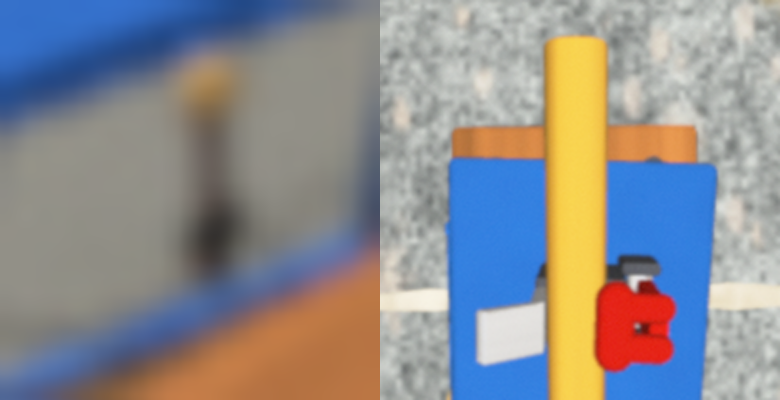

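```bash
python3 - <<'E'
from h import *
from scipy.optimize import least_squares
def pts(th,x,y,z,yaw):
    Rg=R.from_euler('z',yaw).as_matrix()@R.from_euler('x',th).as_matrix()
    return np.array([[-33,70,12],[33,70,12],[-18.8,45,62],[-18.8,31,62]])@Rg.T+[x,y,z]
obs={"w9":[(96,241),(509,250),(138,506),(143,590)],"w11":[(104,238),(506,246),(145,467),(150,548)],"w13":[(104,238),(506,246),(145,465),(150,547)]}
for n,o in obs.items():
    T=np.load(f"pics/{n}_T.npy");uv=np.array(o)/3+[220,40]
    f=lambda p:(proj("wrist",pts(*p),T)-uv).ravel()
    r=least_squares(f,[0.1,561,77,125,-.014],x_scale=[.1,5,5,5,.1]);print(n,r.x,r.fun.round(2))
E
```

```text
w9 [  0.068 558.666  78.818 113.563  -0.052] [ 0.25 -1.49 -1.97  0.45  1.07 -2.46  0.21  3.39]
w11 [  0.245 559.129  80.262 121.304  -0.051] [ 1.19 -1.43 -2.31  0.29  1.04 -3.39 -0.23  4.39]
w13 [  0.274 559.25   80.336 123.183  -0.05 ] [ 1.24 -1.36 -2.25  0.25  1.   -3.31 -0.28  4.28]
```

```bash
python3 - <<'E'
from h import *
for n in ("scene0","s10","s11","s12","s13"):
    S=cv2.imread(f"pics/{n}.png").astype(float)
    out=[]
    for r in range(194,206):
        row=S[r,318:333]; red=np.clip(row[:,2]-row[:,1]-3,0,None); red[row[:,0]>row[:,2]+15]=0
        dark=np.clip(130-row[:,1],0,None)
        x=np.arange(318,333); w=abs(x-(x*dark).sum()/max(dark.sum(),1))<4
        out.append((r,round((x*dark*w).sum()/max((dark*w).sum(),1),2),round((x*red*w).sum()/max((red*w).sum(),1e-6),2),round((red*w).sum())))
    print(n,out)
E
```

```text
scene0 [(194, np.float64(319.86), np.float64(323.85), 26), (195, np.float64(319.49), np.float64(323.85), 13), (196, np.float64(323.44), np.float64(325.21), 14), (197, np.float64(325.78), np.float64(326.3), 23), (198, np.float64(326.01), np.float64(326.44), 36), (199, np.float64(326.62), np.float64(326.75), 56), (200, np.float64(327.02), np.float64(327.09), 76), (201, np.float64(327.0), np.float64(327.37), 83), (202, np.float64(326.92), np.float64(327.41), 74), (203, np.float64(326.82), np.float64(327.19), 31), (204, np.float64(327.02), np.float64(331.0), 21), (205, np.float64(327.21), np.float64(330.6), 86)]
s10 [(194, np.float64(318.94), np.float64(322.92), 13), (195, np.float64(324.16), np.float64(324.67), 36), (196, np.float64(324.98), np.float64(325.0), 11), (197, np.float64(325.03), np.float64(325.29), 7), (198, np.float64(325.11), np.float64(325.71), 14), (199, np.float64(325.28), np.float64(325.96), 26), (200, np.float64(325.54), np.float64(326.3), 40), (201, np.float64(326.12), np.float64(326.64), 58), (202, np.float64(326.05), np.float64(326.67), 69), (203, np.float64(325.96
[... 1236 characters left out ...]
 np.float64(327.04), np.float64(331.0), 25), (205, np.float64(327.3), np.float64(330.28), 120)]
s13 [(194, np.float64(324.65), np.float64(324.3), 37), (195, np.float64(324.74), np.float64(324.29), 17), (196, np.float64(324.77), np.float64(324.5), 12), (197, np.float64(324.82), np.float64(324.4), 10), (198, np.float64(324.91), np.float64(324.44), 9), (199, np.float64(325.14), np.float64(324.55), 11), (200, np.float64(325.19), np.float64(324.5), 4), (201, np.float64(325.22), np.float64(0.0), 0), (202, np.float64(325.16), np.float64(324.33), 3), (203, np.float64(325.62), np.float64(323.88), 8), (204, np.float64(327.05), np.float64(331.0), 26), (205, np.float64(327.28), np.float64(330.28), 121)]
```

```bash
python3 -c "
from plant import arm
print(arm.job_done()); s=arm.read_state(); print(s['time'],s['ft_force'],s['opening'])"
```

```text
the job is handed in; nothing more can be done
None
the job is handed in; nothing more can be done
```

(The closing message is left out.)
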